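Set the tacking jig's hold-down to a thickness gauge and put the gauge away

ROBOT

A 7-joint arm with a two-finger parallel gripper is mounted at the origin on the work surface. World frame = base frame: x ahead of the robot, y to its left, z up, the work surface at z = 0. Lengths are in m, angles in rad, forces in N, time in s.
With the tool pointing down it reaches from about 0.4 to 0.925 m from the base axis. Payload 5.6 kg.
Tool frame: the origin (TCP) lies at the very end of the fingers, on their centre line; the grasp point (between the pads) lies 19 mm behind it; z points along the fingers, x is the direction in which the jaws open and shut, and the axes are right-handed (so a half turn about z gives the same grasp; the last joint's range is limited). The gripper opens to 85 mm and grips with 20 to 120 N. Pads are 22 mm wide; open, the fingers measure 114 mm over their backs; the gripper's body (76 mm by 85 mm) begins 54 mm behind the grasp point. The pads swing forward as they close: fully open they stand 13 mm farther back than shut.
Start: joints at [1.116, 0.468, -0.012, 1.603, 0.006, 1.071, -0.056], TCP at [0.26, -0.596, 0.231] pointing down, gripper open.
Joint ranges: [-2.53, 2.53], [-0.31, 2.02], [-1.57, 1.55], [0.28, 2.44], [-1.29, 4.43], [0.15, 1.84], [-2.92, 2.92]. Speed limits (rad/s): [2.57, 2.57, 3.14, 3.14, 3.14, 3.14, 3.14].

INTERFACE

Orientations are given as a 3x3 rotation matrix whose columns are the frame's x, y, z axes.
In Python, from cell import env gives the robot as it stands.
- The arm moves only by the tool apply_moves, never from a script. Its arguments are lists of equal length, an entry for each row: "linear": the shift along the tool's x, y, z each as a share of 30 mm, from -1 to 1, a list of three; "yaw": the turn about the tool's z as a share of 4 degrees, from -1 to 1; "claw": the gripper's target within -1 to 1 (shut at 1, half-way at 0, fully open at -1). In form: {"linear": [[x, y, z], ...], "yaw": [yaw, ...], "claw": [claw, ...]}. A call has 1 to 12 rows; each row shifts and turns the pose as measured when the row begins, along the tool's axes as they then stand; what a row does not reach is not made up. A row lasts 1/10 s, in which the tool goes at most 50 mm and 8.59 degrees, less where a joint would pass 70% of its speed; a pose out of reach is approached as far as the arm can. A call with a number of a shift or a turn outside -1 to 1 is refused whole. A call with a gripper value outside its range is refused whole. The fingers move at their own pace and stop on an object; the grip force is fixed at half the most. Time passes only in rows, so rows that do not move let the fingers close. It gives the time, the measured TCP pose, the force and the opening at its end, in the units of the state.
- env.state(): the state, without advancing time (a new reading comes with each control period).
- env.grab_frame(name): name is "side" or "top" or "wrist"; returns the picture (384x512x3 uint8, red, green, blue); there is no depth.
- env.camera_model(name): a dict with "mtx" (3x3 intrinsics, pixels), "D" ([k1, k2, p1, p2, k3] as OpenCV has them; the pictures are not rectified), "extrinsics" (4x4, takes a point from camera to world coordinates). Camera axes: x right, y up, looking along -z (the intrinsics and any distortion apply to the point x, -y, -z); pixel columns grow to the right and rows downward; lengths in m; the calibration is good to about 2 mm. A picture is of the moment at which its call begins: read the wrist's pose just before it. camera_model takes no time and is no camera call; for the wrist camera it gives the pose at the moment of the call.
- env.sign_off(): hands the job in, once; it reports no verdict.
The state is a dict: "time_s": time; "q": joint angles; "qvel": joint speeds; "tau": joint torques, N m; "tcp_pos": TCP position; "ee_rot": TCP orientation; "ft_force": force on the tool from outside, world axes, zero at the start; "ft_torque": the same for the moment, N m; "width": finger opening in m.
Only numpy, scipy, OpenCV 4.12 (cv2) and the standard library are available. Lean on these libraries where they do the work, as an engineer would, in place of code of your own. Each camera call takes 0.05 s, during which the arm holds its last target.

TASK

Set the tacking jig's hold-down: lay the blade of the loose thickness gauge flat under the jig's foot and let go of it, then turn the square-headed screw clockwise until the foot just bears on the blade, so that it drags but the foot's spring is hardly pressed in (less than 2 mm). Then let go of the screw, pull the gauge out without changing the setting, and lay it flat in the empty cell of the gauge tray; leave everything else where it is.

Things in the scene. Friction and masses are not known exactly. Their poses are not given: they have to be found in the camera images.
- jig: Tacking jig fixed to the table: dark steel plate 100 wide (y), 10 thick, from x = -130 to +60 mm, spanned by a grey bridge: legs with inner faces at y = -29 and +29, 24 long in x; beam 32 long, 90 wide, 40 to 52 mm above the table. Origin on the table below the screw's axis; z up. The gauge slides in along +x from the plate's long -x end; a handle at x = -80 puts its blade's tip at +20.
- screw_head (a point): Centre of the steel screw's square head, 24 x 24 mm, 59 to 91 mm above the table, over the bridge; x and y are square to its flats and turn with it. Captive: it turns but does not rise or fall. Clockwise from above lowers the foot 12 mm a turn (1.91 mm per rad), with travel to spare. Friction about 0.1 N m; it stays where left. At the start the gap is 9.5 to 13 mm.
- foot: Hold-down foot under the bridge: steel disc 18 across, 7 mm thick. Origin: centre of its underside (height over the jig's plate = the gap). Sprung: once it bears on the blade it stops falling, and further turning presses its spring in instead (1 N at first touch, then 2.5 N per mm, 4 mm at most); with the gauge out it springs back down by that much.
- gauge: Loose thickness gauge, about 0.2 kg, steel: upright handle block 40 long (x), 14 wide (y), 48 mm tall, and a flat blade 6 thick, 24 wide, level with the handle's underside, running in +x to 100 mm from the handle's centre. Origin: handle's centre, half-way up, 24 mm above the underside. It starts flat on the table, handle upright.
- gauge_mid (a point): Middle of the loose gauge's full length (120 mm), on its underside: 40 mm from the handle's centre towards the blade's tip, 24 mm lower.
- tray: Aluminium gauge tray fixed to the table, 150 (x) by 154 mm (y), floor 3 mm thick; three cells side by side along y, 50 mm apart, each 142 (x) by 46 (y); walls 4 mm above the floor. Origin: centre of its underside. Two cells hold other gauges, one is empty (it varies). About 35 mm is free between handles in neighbouring cells: open the fingers only a little there.
- cell0 (a point): Centre of the floor of the tray's cell on its -y side; x along the cell.
- cell1 (a point): Centre of the floor of the tray's middle cell; x along the cell.
- cell2 (a point): Centre of the floor of the tray's cell on its +y side; x along the cell.
- thin_gauge: Another gauge, in a cell of the tray, to be left alone: the same handle block, a blade 4 mm thick, 16 mm wide, to 85 mm from the handle's centre. Origin: the handle's centre, half-way up, 24 mm above its underside, about 40 mm from the cell's centre.
- thick_gauge: Another gauge, in a cell of the tray, to be left alone: the same handle block, a blade 10 mm thick, 30 mm wide, to 95 mm from the handle's centre. Origin: the handle's centre, half-way up, 24 mm above its underside, about 40 mm from the cell's centre.
- hammer: Bystander: hammer, lying beyond the work. Origin on its underside, part-way along it.
- clamp: Bystander: G-clamp about 120 x 80 mm, 16 mm thick, lying flat beyond the work.
- magnet: Bystander: L-shaped welding magnet, 70 x 70 mm, 22 mm tall, between the robot and the jig.
- nozzle: Bystander: copper nozzle standing upright, 24 mm across, 60 mm tall; origin at its foot.
- paste: Bystander: round tin 60 mm across, 50 mm tall; origin at its foot.
- nut: Bystander: steel collar 30 mm across, 14 mm tall; origin at its underside.
- wrench: Bystander: wrench, lying near the jig. Origin on its underside, part-way along it.
- screw: The adjusting screw with its square head, as one part (see screw_head). Origin: at the jig's origin, on the table below the screw's axis.
Not all that is in view belongs to the job. What is shaped like the gauge but red is not meant.

How it is judged:
By the outcome, as a careful person would: the job done as asked, in the order asked, and still so for the second after the job is handed in, with the robot touching nothing.
It also fails if it takes over 72 s, if anything falls off the work surface, if the arm or the gripper's body presses on something with over 40 N, if the wrist force passes 120 N, or if a joint passes its speed limit or range.

## Working session

There is one attempt and no reset: what is moved stays moved. The work goes in short steps, Python scripts to look and compute and a tool call to move; the robot and the scene stay as the last step left them, time stands still between calls to the robot, and variables do not carry over. Pictures are saved under pics/ and viewed, and the job is handed in when it is done.

Besides the shell and the picture viewer there is one more tool, called after "Call:" as name(argument=value, ...), one argument or row to a line, values as JSON. apply_moves: Moves the arm, as the interface text tells. Its arguments: {"type":"object","properties":{"linear":{"type":"array","items":{"type":"array","items":{"type":"number"}}},"yaw":{"type":"array","items":{"type":"number"}},"claw":{"type":"array","items":{"type":"number"}}},"required":["linear","yaw","claw"]}

```bash
mkdir -p pics; ls; python3 - <<'E'
from cell import env
import cv2
s=env.state();print(s['time_s'],s['tcp_pos'],s['ee_rot'],s['width'])
for n in('side','top','wrist'):
    m=env.camera_model(n);print(n,m)
    cv2.imwrite(f'pics/{n}0.png',cv2.resize(env.grab_frame(n)[:,:,::-1],(768,576)))
E
```

```text
pics
0.0 [ 0.25985975 -0.59514661  0.23031174] [[ 4.00189849e-01 -9.16431870e-01 -8.44090614e-04]
 [-9.16430379e-01 -4.00190724e-01  1.65693149e-03]
 [-1.85626206e-03  1.10463118e-04 -9.99998271e-01]] 0.08552031741513165
side {'mtx': array([[459.41956417,   0.        , 254.53223608],
       [  0.        , 459.41956417, 188.71379425],
       [  0.        ,   0.        ,   1.        ]]), 'D': array([-0.02798585,  0.        ,  0.        ,  0.        ,  0.        ]), 'extrinsics': array([[-0.98150536,  0.10987765, -0.15676141,  0.36956291],
       [-0.19141988, -0.55312688,  0.81080768,  0.96874042],
       [ 0.00238069,  0.82581933,  0.56392976,  0.72952206],
       [ 0.        ,  0.        ,  0.        ,  1.        ]])}
top {'mtx': array([[370.30963169,   0.        , 260.65193045],
       [  0.        , 370.30963169, 190.31442438],
       [  0.        ,   0.        ,   1.        ]]), 'D': array([-0.08814102,  0.        ,  0.        ,  0.        ,  0.        ]), 'extrinsics': array([[-0.02897786,  0.99911251, -0.0305691 ,  0.50766288],
       [-0.99942822, -0.02842689,  0.01830723,  0.01954096],
       [ 0.017422  ,  0.03108213,  0.99936499,  1.08998465],
       [ 0.        ,  0.        ,  0.        ,  1.        ]])}
wrist {'mtx': array([[316.64957317,   0.        , 251.59774953],
       [  0.        , 316.64957317, 188.45750286],
       [  0.        ,   0.        ,   1.        ]]), 'D': array([-0.02043952,  0.        ,  0.        ,  0.        ,  0.        ]), 'extrinsics': array([[ 0.40046616,  0.88456126,  0.23911969,  0.32018866],
       [-0.91630898,  0.38720697,  0.10221848, -0.56828714],
       [-0.0021703 , -0.26004256,  0.96559472,  0.37296326],
       [ 0.        ,  0.        ,  0.        ,  1.        ]])}
```

View pics/top0.png

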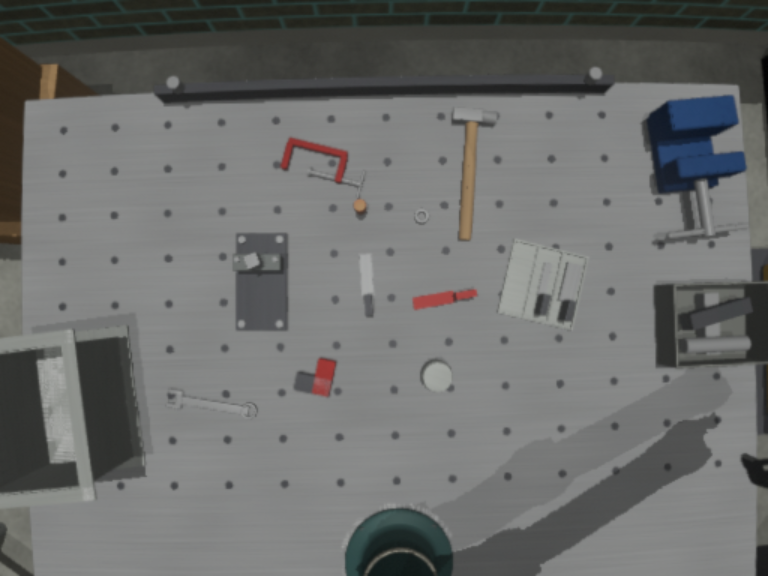

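View pics/side0.png

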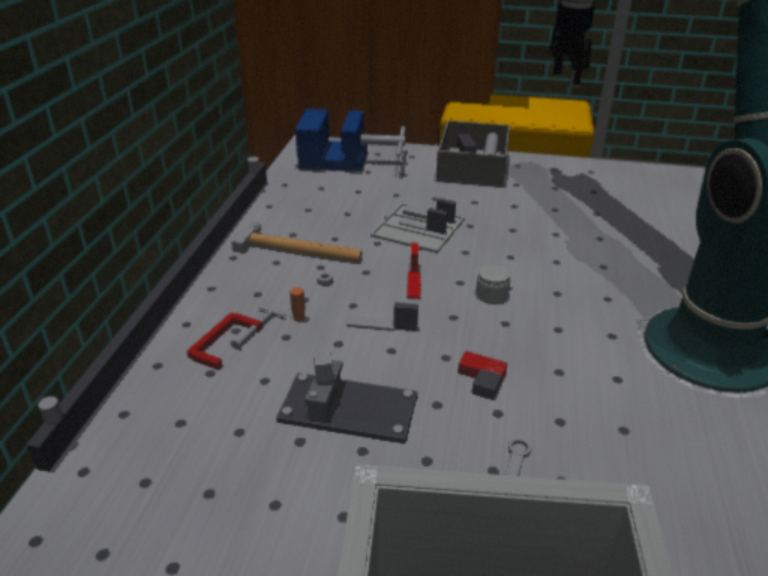

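View pics/wrist0.png

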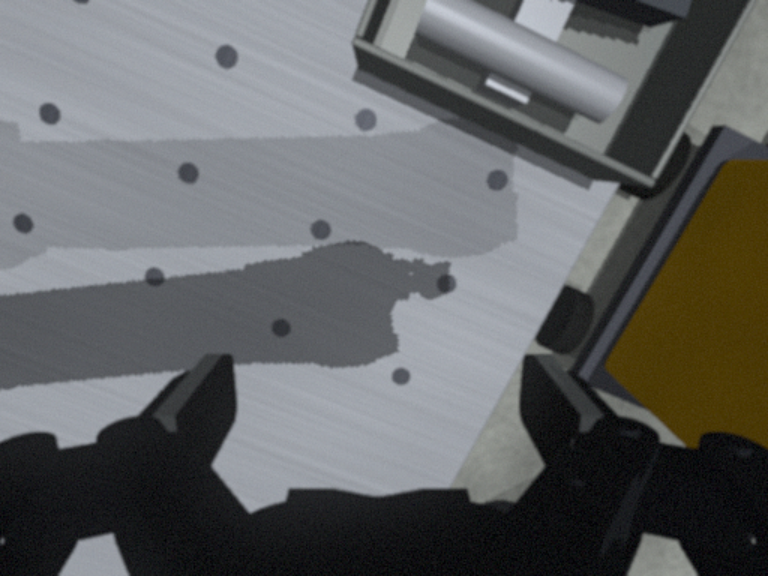

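```bash
cat > h.py <<'E'
from cell import env
import cv2, numpy as np
def unproj(n,uv,z,m=None):
    m=m or env.camera_model(n)
    p=cv2.undistortPoints(np.array(uv,float).reshape(-1,1,2),m['mtx'],m['D']).reshape(-1,2)
    d=np.c_[p[:,0],-p[:,1],-np.ones(len(p))]@m['extrinsics'][:3,:3].T
    o=m['extrinsics'][:3,3]
    return o+d*((z-o[2])/d[:,2])[:,None]
def proj(n,P,m=None):
    m=m or env.camera_model(n)
    E=m['extrinsics'];c=(np.array(P,float).reshape(-1,3)-E[:3,3])@E[:3,:3]
    c=c*[1,-1,-1]
    return cv2.projectPoints(c,np.zeros(3),np.zeros(3),m['mtx'],m['D'])[0].reshape(-1,2)
def crop(n,u0,v0,w,h,k,name):
    f=env.grab_frame(n)[:,:,::-1]
    cv2.imwrite('pics/'+name+'.png',cv2.resize(f[v0:v0+h,u0:u0+w],None,fx=k,fy=k,interpolation=cv2.INTER_CUBIC))
    return f
E
python3 - <<'E'
from h import *
f=env.grab_frame('top')[:,:,::-1]
np.save('top0.npy',f)
g=lambda u,v,w,h,k,n:cv2.imwrite('pics/'+n+'.png',cv2.resize(f[v:v+h,u:u+w],None,fx=k,fy=k,interpolation=cv2.INTER_CUBIC))
g(150,150,50,75,8,'jig'); g(225,155,100,60,8,'gau'); g(325,155,70,70,8,'tray')
E
```

```text
(no output)
```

View pics/jig.png

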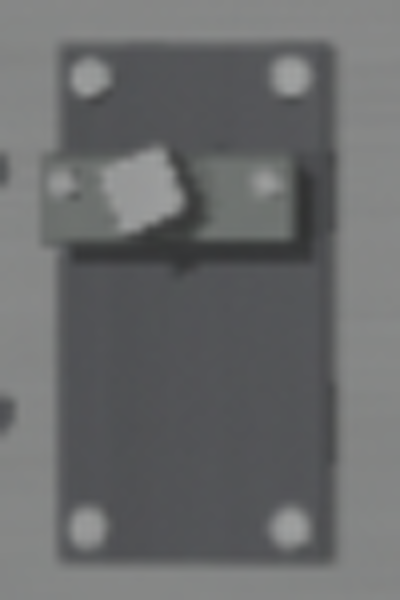

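View pics/gau.png

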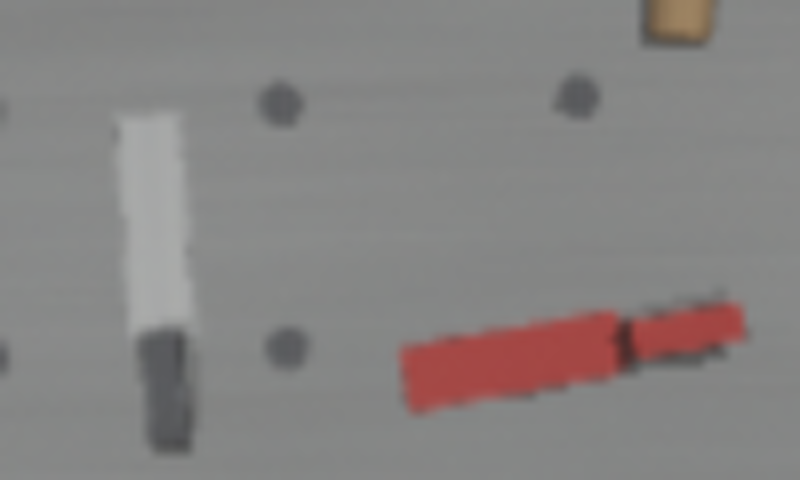

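View pics/tray.png

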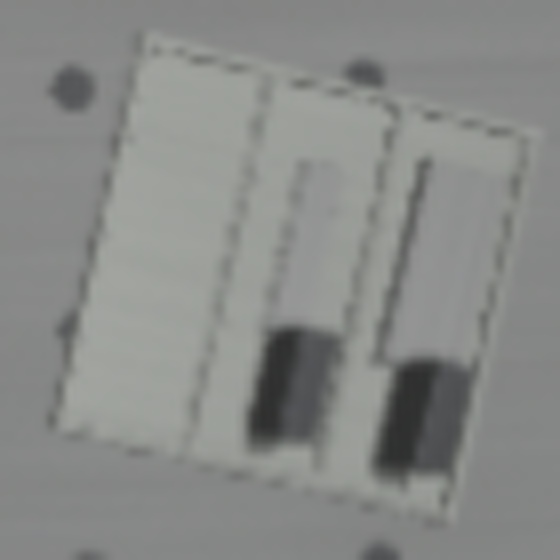

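```bash
python3 - <<'E'
from h import *
np.set_printoptions(precision=4,suppress=True)
def c(u0,v0,k,pts): return (np.array(pts,float)+.5)/k-.5+[u0,v0]
def ang(v): return np.degrees(np.arctan2(v[1],v[0]))
J=unproj('top',c(150,150,8,[(60,43),(333,43),(59,562),(335,562)]),.010);print('jig',J[:,:2].tolist())
print(ang(J[0]-J[2]),ang(J[1]-J[3]),np.linalg.norm(J[0]-J[2]),np.linalg.norm(J[0]-J[1]))
m=J.mean(0); a=np.radians((ang(J[0]-J[2])+ang(J[1]-J[3]))/2);print('jig origin',m[:2]+.035*np.array([np.cos(a),np.sin(a)]),np.degrees(a))
H=unproj('top',c(150,150,8,[(100,165),(162,145),(187,210),(125,237)]),.091);print('head',H[:,:2].tolist(),H.mean(0)[:2],ang(H[0]-H[3]),ang(H[1]-H[2]),ang(H[0]-H[1]))
T=unproj('top',c(225,155,8,[(117,117),(181,113)]),.006);B=unproj('top',c(225,155,8,[(128,325),(194,325)]),.006)
print('blade',T,B,ang(T[0]-B[0]),ang(T[1]-B[1]))
K=unproj('top',c(225,155,8,[(138,335),(184,330),(193,450),(151,450)]),.048);print('handle top',K,K.mean(0),ang(K[0]-K[3]),ang(K[1]-K[2]))
R=unproj('top',c(325,155,8,[(145,35),(540,130),(448,520),(52,430)]),.007);print('tray',R[:,:2],R.mean(0),ang(R[0]-R[3]),ang(R[1]-R[2]))
m=R.mean(0);a=np.radians((ang(R[0]-R[3])+ang(R[1]-R[2]))/2);print('cell+y',m[:2]+.05*np.array([-np.sin(a),np.cos(a)]),np.degrees(a), np.linalg.norm(R[0]-R[3]),np.linalg.norm(R[0]-R[1]))
E
```

```text
jig [[0.6532095688017076, 0.30077240160237917], [0.6501089930943436, 0.20015848241727474], [0.4632003717077713, 0.3049148424328101], [0.4605201812677857, 0.20376731177651686]]
-1.248922620266312 -1.090495380273483 0.19005434695453807 0.10066168239952986
jig origin [0.5918 0.2517] -1.1697090002698975
head [[0.6003512617725839, 0.2666991306457647], [0.606505578807359, 0.2454321341141306], [0.5842068349119713, 0.23734798361897722], [0.5756804129572433, 0.25863331788790295]] [0.5917 0.252 ] 18.104482601343808 19.92752426039918 106.13956886954703
blade [[0.6046 0.0608 0.006 ]
 [0.6054 0.0373 0.006 ]] [[0.5282 0.0589 0.006 ]
 [0.5275 0.0347 0.006 ]] 1.4739863202383323 1.9114943831178408
handle top [[0.5238 0.0539 0.048 ]
 [0.5251 0.0377 0.048 ]
 [0.4829 0.0357 0.048 ]
 [0.4833 0.0505 0.048 ]] [0.5038 0.0445 0.048 ] 4.8578227845876905 2.67702836787446
tray [[ 0.6268 -0.2458]
 [ 0.5878 -0.3941]
 [ 0.4439 -0.3533]
 [ 0.4819 -0.2058]] [ 0.5351 -0.2997  0.007 ] -15.421833540724975 -15.823002524821073
cell+y [ 0.5486 -0.2516] -15.622418032773023 0.1502383274796401 0.15330306012982114
```

The candidates are the grey loose gauge at top-image (366,285), the red look-alike at (444,299), and the two gauges in the tray at (545,300) and (568,305). The grey one lying free fits the description: it is loose, not red, and has a steel blade 24 mm wide. The enlarged crop confirms it. The empty cell is the tray's +y one.

```bash
cat >> h.py <<'E'
def plan(target,theta,mx=0.03,claw=None,n=None):
    "rows from current pose to target with tool-x at world angle theta deg (continuous, given as signed turn nearest)"
    s=env.state();p=s['tcp_pos'];x=s['ee_rot'][:,0];th=np.degrees(np.arctan2(x[1],x[0]))
    d=np.array(target)-p;dth=(theta-th+180)%360-180
    k=n or int(max(np.ceil(np.linalg.norm(d)/mx),np.ceil(abs(dth)/4),1))
    L=[];Y=[]
    for i in range(k):
        R=s['ee_rot'];t=np.radians(th);Rz=np.array([[np.cos(t),np.sin(t),0],[np.sin(t),-np.cos(t),0],[0,0,-1]])
        L.append((Rz.T@(d/k)/.03).round(2).tolist());Y.append(round(-dth/k/4,2)); th+=dth/k
    print('t',s['time_s'],'p',p.round(4),'th',np.degrees(np.arctan2(x[1],x[0])).round(2),'w',round(s['width'],4),'F',np.round(s['ft_force'],2),'rows',k)
    print('d',d.round(4),'dth',round(dth,2));print(L);print(Y)
E
python3 - <<'E'
from h import *
plan([.5045,.046,.15],-88.3)
E
```

```text
t 0.2 p [ 0.26   -0.5954  0.2307] th -66.41 w 0.0854 F [ 0.66  0.25 -0.13] rows 24
d [ 0.2445  0.6414 -0.0807] dth -21.89
[[-0.68, -0.67, 0.11], [-0.69, -0.66, 0.11], [-0.7, -0.65, 0.11], [-0.71, -0.63, 0.11], [-0.72, -0.62, 0.11], [-0.73, -0.61, 0.11], [-0.74, -0.6, 0.11], [-0.75, -0.59, 0.11], [-0.76, -0.58, 0.11], [-0.77, -0.56, 0.11], [-0.78, -0.55, 0.11], [-0.79, -0.54, 0.11], [-0.79, -0.53, 0.11], [-0.8, -0.51, 0.11], [-0.81, -0.5, 0.11], [-0.82, -0.49, 0.11], [-0.83, -0.47, 0.11], [-0.83, -0.46, 0.11], [-0.84, -0.45, 0.11], [-0.85, -0.43, 0.11], [-0.86, -0.42, 0.11], [-0.86, -0.41, 0.11], [-0.87, -0.39, 0.11], [-0.87, -0.38, 0.11]]
[np.float64(0.23), np.float64(0.23), np.float64(0.23), np.float64(0.23), np.float64(0.23), np.float64(0.23), np.float64(0.23), np.float64(0.23), np.float64(0.23), np.float64(0.23), np.float64(0.23), np.float64(0.23), np.float64(0.23), np.float64(0.23), np.float64(0.23), np.float64(0.23), np.float64(0.23), np.float64(0.23), np.float64(0.23), np.float64(0.23), np.float64(0.23), np.float64(0.23), np.float64(0.23), np.float64(0.23)]
```

Call:
apply_moves(
  linear=[
    [-0.7,-0.66,0.1],
    [-0.7,-0.66,0.1],
    [-0.7,-0.65,0.1],
    [-0.7,-0.63,0.1],
    [-0.72,-0.62,0.1],
    [-0.73,-0.61,0.1],
    [-0.74,-0.6,0.1],
    [-0.75,-0.6,0.1],
    [-0.76,-0.58,0.1],
    [-0.77,-0.56,0.1],
    [-0.78,-0.55,0.1],
    [-0.79,-0.54,0.1],
  ],
  yaw=[0.23,0.23,0.23,0.23,0.23,0.23,0.23,0.23,0.23,0.23,0.23,0.23],
  claw=[-1,-1,-1,-1,-1,-1,-1,-1,-1,-1,-1,-1],
)

```text
time_s: 1.4
tcp_pos: [0.3848, -0.2665, 0.1915]
ee_rot: [[0.201, -0.98, -0.003], [-0.98, -0.201, -0.0], [-0.0, 0.003, -1.0]]
ft_force: [1.0, -0.6, -1.3]
width: 0.0852
```

```bash
sed -i "s/Y.append(round(-dth\/k\/4,2))/Y.append(float(round(-dth\/k\/4,2)))/" h.py; python3 - <<'E'
from h import *
plan([.5045,.046,.15],-88.3)
E
```

```text
t 1.4 p [ 0.3848 -0.2665  0.1915] th -78.43 w 0.0852 F [ 1.04 -0.64 -1.32] rows 12
d [ 0.1197  0.3125 -0.0415] dth -9.87
[[-0.78, -0.5, 0.12], [-0.79, -0.49, 0.12], [-0.8, -0.48, 0.12], [-0.8, -0.47, 0.12], [-0.81, -0.45, 0.12], [-0.82, -0.44, 0.12], [-0.82, -0.43, 0.12], [-0.83, -0.42, 0.12], [-0.84, -0.41, 0.12], [-0.84, -0.39, 0.12], [-0.85, -0.38, 0.12], [-0.85, -0.37, 0.12]]
[0.21, 0.21, 0.21, 0.21, 0.21, 0.21, 0.21, 0.21, 0.21, 0.21, 0.21, 0.21]
```

Tracks well, little loss.

Call:
apply_moves(
  linear=[
    [-0.78,-0.5,0.12],
    [-0.79,-0.49,0.12],
    [-0.8,-0.48,0.12],
    [-0.8,-0.47,0.12],
    [-0.81,-0.45,0.12],
    [-0.82,-0.44,0.12],
    [-0.82,-0.43,0.12],
    [-0.83,-0.42,0.12],
    [-0.84,-0.41,0.12],
    [-0.84,-0.39,0.12],
    [-0.85,-0.38,0.12],
    [-0.8,-0.37,0.12],
  ],
  yaw=[0.21,0.21,0.21,0.21,0.21,0.21,0.21,0.21,0.21,0.21,0.21,0.21],
  claw=[-1,-1,-1,-1,-1,-1,-1,-1,-1,-1,-1,-1],
)

```text
time_s: 2.6
tcp_pos: [0.5096, 0.057, 0.1467]
ee_rot: [[0.018, -1.0, -0.001], [-1.0, -0.018, -0.002], [0.002, 0.001, -1.0]]
ft_force: [0.8, -0.9, 0.1]
width: 0.0853
```

```bash
python3 - <<'E'
from h import *
plan([.5045,.046,.012],-88.3)
cv2.imwrite('pics/w1.png',cv2.resize(env.grab_frame('wrist')[:,:,::-1],(768,576)))
m=env.camera_model('wrist')
c,s=np.cos(np.radians(1.7)),np.sin(np.radians(1.7))
P=[np.array([.5045+c*a-s*b,.046+s*a+c*b,z]) for a,b,z in [(-20,-7,48),(-20,7,48),(20,7,48),(20,-7,48),(100,12,6),(100,-12,6)] for a,b,z in [(a/1e3,b/1e3,z/1e3)]]
print((proj('wrist',P,m)*1.5+.25).round(1).tolist())
E
```

```text
t 2.6 p [0.5096 0.057  0.1467] th -88.98 w 0.0853 F [ 0.78 -0.91  0.09] rows 5
d [-0.0051 -0.011  -0.1347] dth 0.68
[[0.07, 0.04, 0.9], [0.07, 0.04, 0.9], [0.07, 0.04, 0.9], [0.07, 0.04, 0.9], [0.07, 0.04, 0.9]]
[-0.03, -0.03, -0.03, -0.03, -0.03]
[[422.4, 332.1], [396.5, 332.3], [396.8, 259.9], [423.8, 259.8], [385.6, 105.0], [428.2, 104.7]]
```

View pics/w1.png

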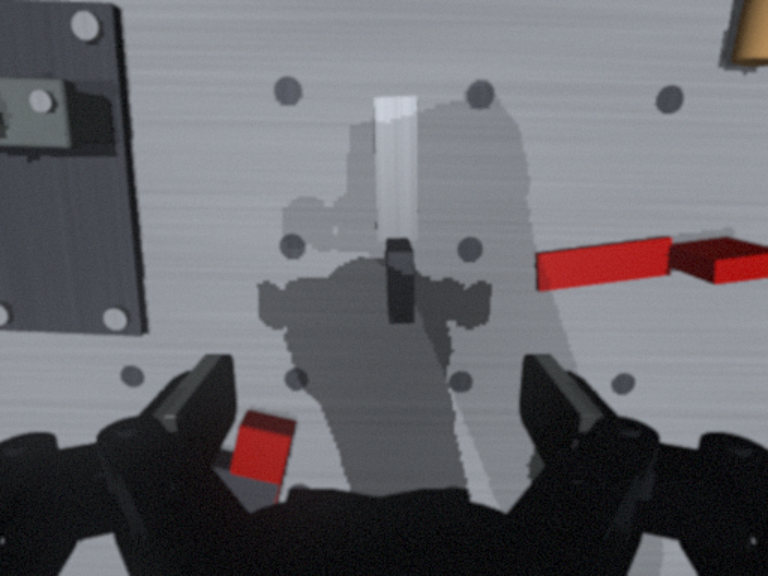

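```bash
python3 - <<'E'
from h import *
m=env.camera_model('wrist')
f=env.grab_frame('wrist')[:,:,::-1]
cv2.imwrite('pics/w2.png',cv2.resize(f[50:250,200:330],None,fx=3,fy=3,interpolation=cv2.INTER_CUBIC))
plan([.5045,.046,.012],-88.3)
c,s=np.cos(np.radians(1.7)),np.sin(np.radians(1.7))
P=[np.array([.5045+c*a-s*b,.046+s*a+c*b,z]) for a,b,z in [(-20,-7,48),(-20,7,48),(20,7,48),(20,-7,48),(100,12,6),(100,-12,6)] for a,b,z in [(a/1e3,b/1e3,z/1e3)]]
print(((proj('wrist',P,m)-[200,50]+.5)*3-.5).round(1).tolist())
E
```

```text
t 2.7 p [0.51   0.0599 0.1466] th -88.65 w 0.0853 F [-0.39 -0.13  0.13] rows 5
d [-0.0055 -0.0139 -0.1346] dth 0.35
[[0.09, 0.04, 0.9], [0.09, 0.04, 0.9], [0.09, 0.04, 0.9], [0.09, 0.04, 0.9], [0.09, 0.04, 0.9]]
[-0.02, -0.02, -0.02, -0.02, -0.02]
[[245.3, 514.7], [193.6, 515.1], [194.1, 370.4], [248.0, 370.0], [171.6, 60.5], [257.0, 60.0]]
```

View pics/w2.png

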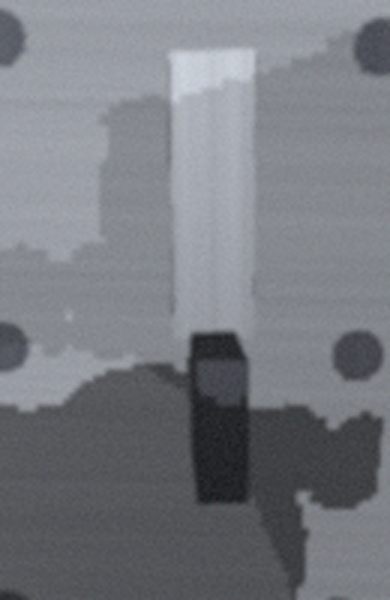

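Call:
apply_moves(
  linear=[
    [0.12,0.03,0.8],
    [0.12,0.03,0.9],
    [0.12,0.03,0.9],
    [0.12,0.03,0.9],
    [0.0,0.0,0.7],
    [0,0,0.2],
    [0,0,0],
  ],
  yaw=[-0.02,-0.02,-0.02,-0.02,0,0,0],
  claw=[-1,-1,-1,-1,-1,-1,-1],
)

```text
time_s: 3.4
tcp_pos: [0.5077, 0.0417, 0.0115]
ee_rot: [[0.029, -1.0, 0.002], [-1.0, -0.029, -0.002], [0.002, -0.002, -1.0]]
ft_force: [0.5, -0.2, -0.3]
width: 0.0856
```

```bash
python3 - <<'E'
from h import *
m=env.camera_model('wrist')
cv2.imwrite('pics/w3.png',cv2.resize(env.grab_frame('wrist')[:,:,::-1],(768,576)))
plan([.506,.0455,.012],-88.3)
E
```

```text
t 3.45 p [0.508  0.0418 0.012 ] th -88.34 w 0.0854 F [ 0.32 -0.24 -1.3 ] rows 1
d [-0.002   0.0037  0.    ] dth 0.04
[[-0.13, 0.06, -0.0]]
[-0.01]
```

View pics/w3.png

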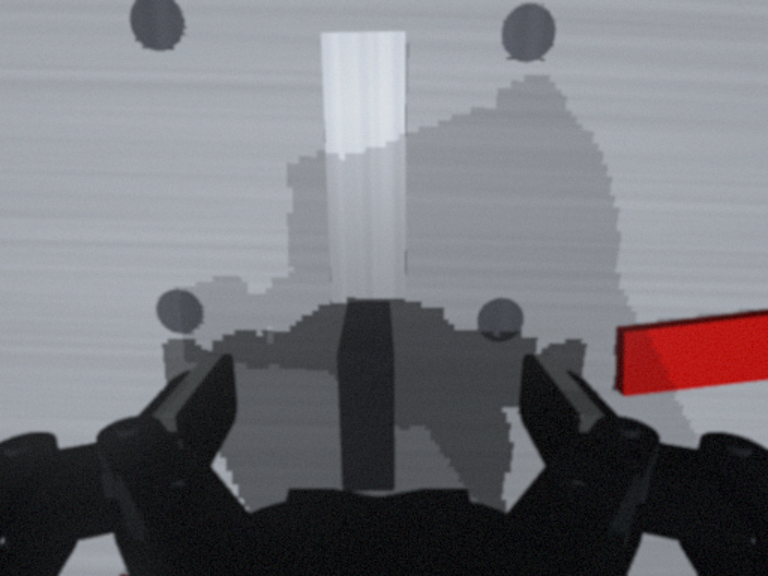

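Call:
apply_moves(
  linear=[
    [-0.1,0.03,0],
    [0,0,0],
    [0,0,0],
    [0,0,0],
    [0,0,0],
    [0,0,0],
    [0,0,0],
    [0,0,0],
  ],
  yaw=[0,0,0,0,0,0,0,0],
  claw=[0,0.5,1,1,1,1,1,1],
)

```text
time_s: 4.25
tcp_pos: [0.5096, 0.0453, 0.0161]
ee_rot: [[0.029, -1.0, 0.01], [-1.0, -0.029, -0.001], [0.001, -0.01, -1.0]]
ft_force: [0.7, 0.2, 1.3]
width: 0.0129
```

```bash
python3 - <<'E'
from h import *
m=env.camera_model('wrist')
cv2.imwrite('pics/w4.png',cv2.resize(env.grab_frame('wrist')[:,:,::-1],(768,576)))
plan([.506,.0455,.06],-88.3)
E
```

```text
t 4.3 p [0.5097 0.0453 0.0161] th -88.33 w 0.0131 F [-0.48  0.72 -0.82] rows 2
d [-0.0037  0.0002  0.0439] dth 0.03
[[-0.01, 0.06, -0.73], [-0.01, 0.06, -0.73]]
[-0.0, -0.0]
```

View pics/w4.png

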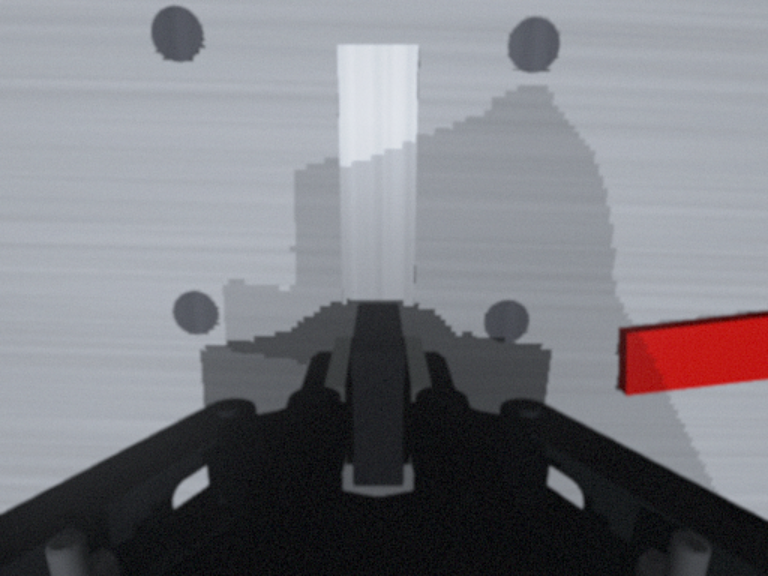

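```bash
python3 - <<'E'
from h import *
m=env.camera_model('wrist')
q=lambda l:(np.array(l,float)+.5)/1.5-.5
T=unproj('wrist',q([(338,45),(419,45)]),.006);print(T)
B=unproj('wrist',q([(342,298),(416,298)]),.006);print(B)
print(unproj('wrist',q([(355,485),(404,485)]),.048))
T=unproj('top',[(366/1.5,254/1.5)],.006);print(T)
crop('top',225,155,50,60,10,'t2')
E
```

```text
[[0.60672671 0.06082367 0.006     ]
 [0.60743817 0.03680954 0.006     ]]
[[0.52863606 0.05875507 0.006     ]
 [0.52936019 0.03388393 0.006     ]]
[[0.48790054 0.05179572 0.048     ]
 [0.48828315 0.03841537 0.048     ]]
[[0.60375797 0.04673218 0.006     ]]
```

View pics/t2.png

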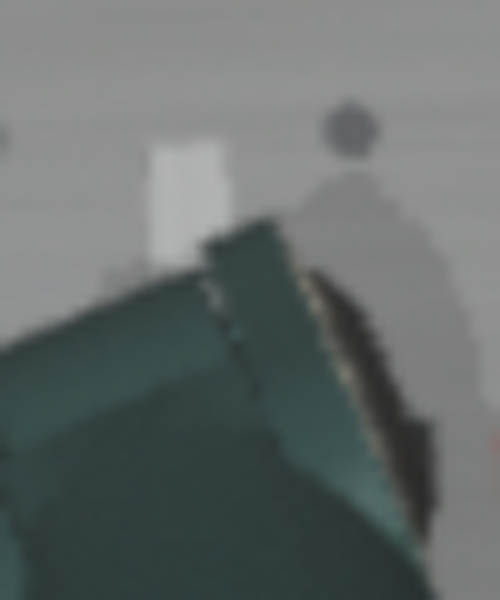

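```bash
python3 - <<'E'
from h import *
plan([.4358,.2549,.056],-91.17)
E
```

```text
t 4.35 p [0.5097 0.0453 0.0161] th -88.34 w 0.0133 F [ 0.03 -0.53 -0.55] rows 8
d [-0.0739  0.2096  0.0399] dth -2.83
[[-0.88, 0.28, -0.17], [-0.88, 0.29, -0.17], [-0.88, 0.29, -0.17], [-0.88, 0.3, -0.17], [-0.87, 0.3, -0.17], [-0.87, 0.31, -0.17], [-0.87, 0.31, -0.17], [-0.87, 0.32, -0.17]]
[0.09, 0.09, 0.09, 0.09, 0.09, 0.09, 0.09, 0.09]
```

Call:
apply_moves(
  linear=[
    [0,0,-0.5],
    [0,0,-0.8],
  ],
  yaw=[0,0],
  claw=[1,1],
)

```text
time_s: 4.55
tcp_pos: [0.506, 0.0449, 0.0526]
ee_rot: [[0.029, -1.0, 0.002], [-1.0, -0.029, -0.002], [0.002, -0.002, -1.0]]
ft_force: [-0.1, 0.3, -2.2]
width: 0.0132
```

```bash
python3 - <<'E'
from h import *
plan([.4358,.2549,.056],-91.17)
E
```

```text
t 4.55 p [0.506  0.0449 0.0526] th -88.32 w 0.0132 F [-0.13  0.31 -2.23] rows 8
d [-0.0702  0.21    0.0034] dth -2.85
[[-0.88, 0.27, -0.01], [-0.88, 0.27, -0.01], [-0.88, 0.28, -0.01], [-0.88, 0.28, -0.01], [-0.88, 0.29, -0.01], [-0.87, 0.29, -0.01], [-0.87, 0.3, -0.01], [-0.87, 0.31, -0.01]]
[0.09, 0.09, 0.09, 0.09, 0.09, 0.09, 0.09, 0.09]
```

Call:
apply_moves(
  linear=[
    [-0.88,0.28,0],
    [-0.88,0.28,0],
    [-0.88,0.28,0],
    [-0.88,0.29,0],
    [-0.88,0.29,0],
    [-0.87,0.3,0],
    [-0.87,0.3,0],
    [-0.6,0.3,0],
    [0,0,0],
  ],
  yaw=[0.1,0.1,0.1,0.1,0.1,0.1,0.1,0,0],
  claw=[1,1,1,1,1,1,1,1,1],
)

```text
time_s: 5.45
tcp_pos: [0.4334, 0.2521, 0.0521]
ee_rot: [[-0.027, -1.0, 0.002], [-1.0, 0.027, -0.003], [0.003, -0.002, -1.0]]
ft_force: [0.6, -0.5, -2.1]
width: 0.0131
```

```bash
python3 - <<'E'
from h import *
m=env.camera_model('wrist');np.save('E5.npy',m['extrinsics'])
cv2.imwrite('pics/w5.png',cv2.resize(env.grab_frame('wrist')[:,:,::-1],(768,576)))
cv2.imwrite('pics/s5.png',cv2.resize(env.grab_frame('side')[:,:,::-1][150:342,130:386],(768,576)))
plan([.4358,.2549,.028],-91.17)
E
```

```text
t 5.55 p [0.4348 0.249  0.052 ] th -91.76 w 0.0132 F [ 0.32 -0.52 -2.53] rows 1
d [ 0.001   0.0059 -0.024 ] dth 0.59
[[-0.2, -0.03, 0.8]]
[-0.15]
```

View pics/w5.png

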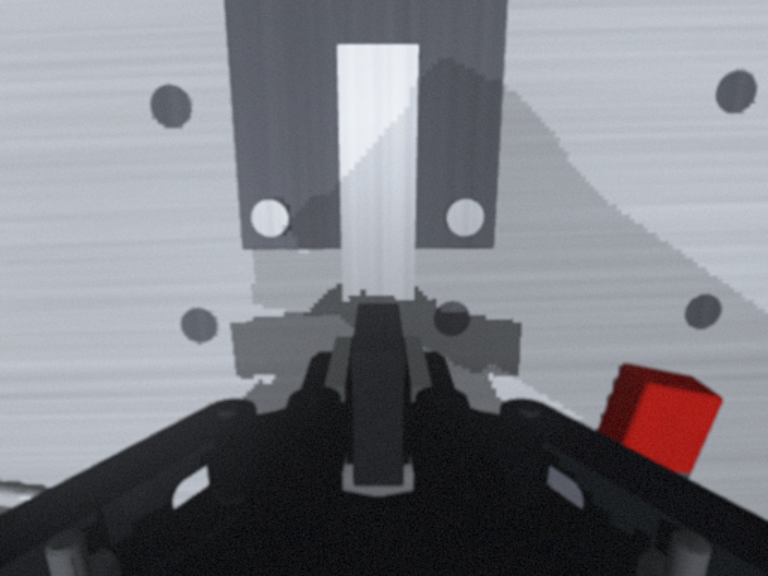

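View pics/s5.png

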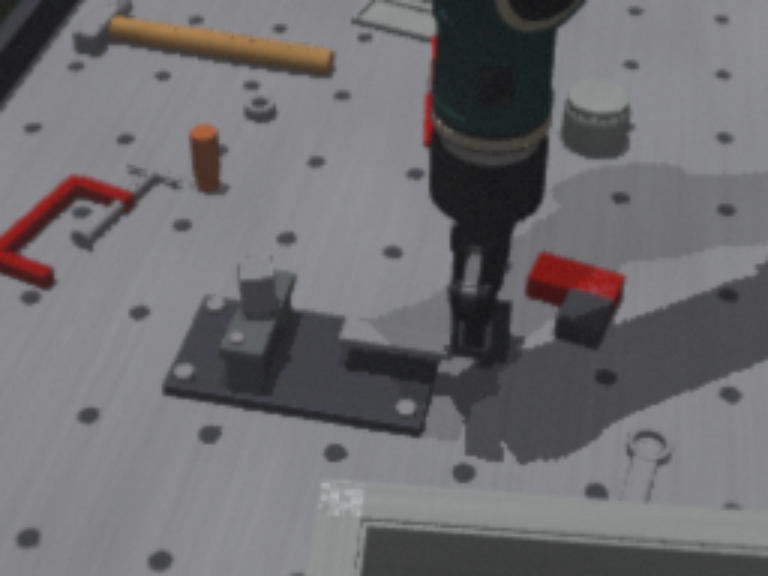

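```bash
python3 - <<'E'
from h import *
m=env.camera_model('wrist');m['extrinsics']=np.load('E5.npy')
q=lambda l:(np.array(l,float)+.5)/1.5-.5
print(unproj('wrist',q([(243,248),(495,248),(224,0),(508,0)]),.010,m))
print('tip',unproj('wrist',q([(337,45),(419,45)]),.006+.0365,m))
print('back',unproj('wrist',q([(355,485),(404,485)]),.048+.0365,m))
plan([.4358,.2549,.028],-91.17)
E
```

```text
[[0.46513507 0.3053192  0.01      ]
 [0.46242087 0.20566421 0.01      ]
 [0.5533544  0.30353091 0.01      ]
 [0.55073645 0.20408008 0.01      ]]
tip [[0.5307954  0.26237199 0.0425    ]
 [0.53016869 0.23825512 0.0425    ]]
back [[0.41249606 0.25985559 0.0845    ]
 [0.41210887 0.24651286 0.0845    ]]
t 5.55 p [0.4348 0.249  0.052 ] th -91.76 w 0.0132 F [ 0.32 -0.52 -2.53] rows 1
d [ 0.001   0.0059 -0.024 ] dth 0.59
[[-0.2, -0.03, 0.8]]
[-0.15]
```

Call:
apply_moves(
  linear=[
    [-0.2,0,0.4],
    [0,0,0.35],
    [0,0,0],
  ],
  yaw=[-0.12,0,0],
  claw=[1,1,1],
)

```text
time_s: 5.85
tcp_pos: [0.4364, 0.2517, 0.0272]
ee_rot: [[-0.027, -1.0, 0.003], [-1.0, 0.027, -0.007], [0.007, -0.003, -1.0]]
ft_force: [0.8, -0.4, -2.4]
width: 0.013
```

```bash
python3 - <<'E'
from h import *
plan([.5157,.2538,.0285],-91.17)
m=env.camera_model('wrist');np.save('E6.npy',m['extrinsics'])
cv2.imwrite('pics/w6.png',cv2.resize(env.grab_frame('wrist')[:,:,::-1],(768,576)))
print(env.state()['tcp_pos'],env.state()['ee_rot'])
E
```

```text
t 5.85 p [0.4364 0.2517 0.0272] th -91.53 w 0.013 F [ 0.78 -0.43 -2.43] rows 3
d [0.0793 0.0021 0.0013] dth 0.36
[[-0.05, -0.88, -0.01], [-0.04, -0.88, -0.01], [-0.04, -0.88, -0.01]]
[-0.03, -0.03, -0.03]
[0.43664027 0.25198078 0.02764635] [[-0.02675394 -0.99963751  0.00301227]
 [-0.9996178   0.02673218 -0.0070453 ]
 [ 0.00696222 -0.00319961 -0.99997064]]
```

View pics/w6.png

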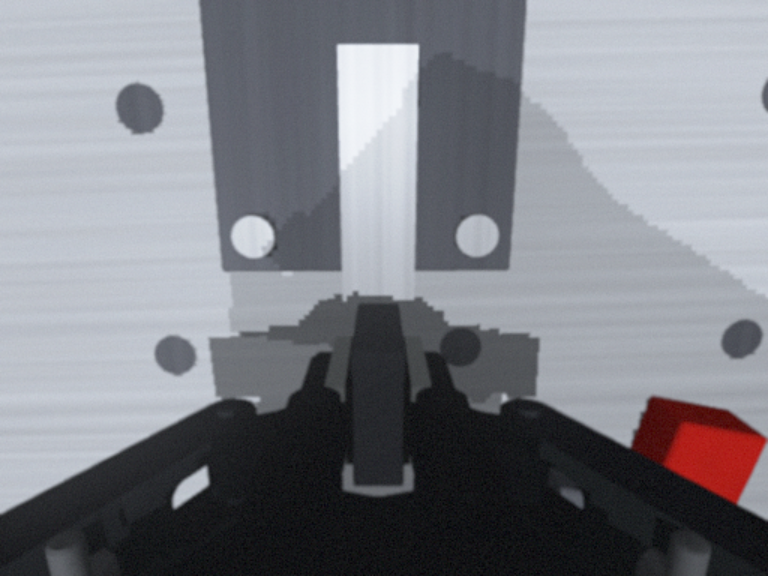

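Call:
apply_moves(
  linear=[
    [-0.13,-0.5,-0.03],
    [0,-0.2,0],
    [0,0,0],
  ],
  yaw=[-0.09,0,0],
  claw=[1,1,1],
)

```text
time_s: 6.2
tcp_pos: [0.4582, 0.2536, 0.0278]
ee_rot: [[-0.023, -1.0, 0.001], [-1.0, 0.023, -0.009], [0.009, -0.001, -1.0]]
ft_force: [0.1, 0.2, -2.1]
width: 0.0134
```

```bash
python3 - <<'E'
from h import *
plan([.5157,.2543,.0285],-91.17)
m=env.camera_model('wrist')
cv2.imwrite('pics/w7.png',cv2.resize(env.grab_frame('wrist')[:,:,::-1],(768,576)))
print(env.state()['tcp_pos'],env.state()['ee_rot'])
E
```

```text
t 6.2 p [0.4582 0.2536 0.0278] th -91.29 w 0.0134 F [ 0.08  0.24 -2.08] rows 2
d [0.0575 0.0007 0.0007] dth 0.12
[[-0.03, -0.96, -0.01], [-0.03, -0.96, -0.01]]
[-0.02, -0.02]
[0.45782671 0.25368819 0.02780997] [[-0.02230017 -0.99975068  0.00112984]
 [-0.99971462  0.02228966 -0.0085935 ]
 [ 0.00856617 -0.00132115 -0.99996244]]
```

View pics/w7.png

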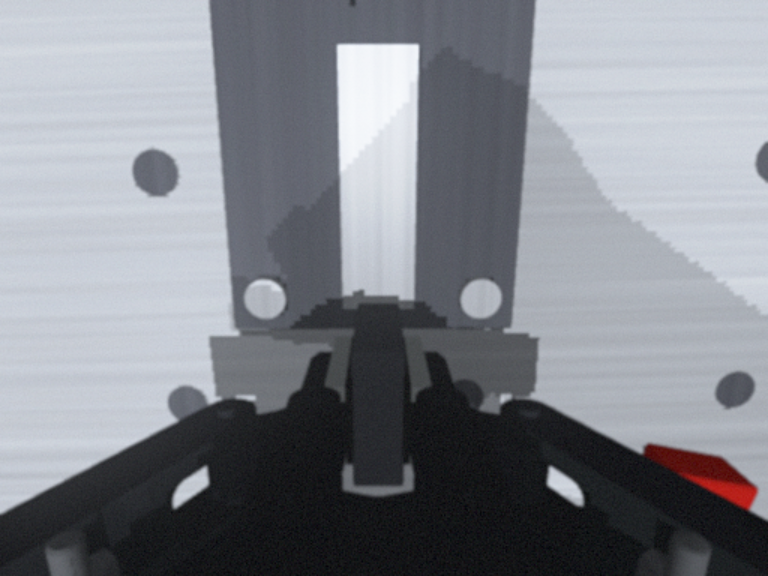

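Call:
apply_moves(
  linear=[
    [-0.07,-0.6,-0.03],
    [-0.02,-0.6,0],
    [-0.02,-0.4,0],
    [0,-0.2,0],
    [0,0,0],
  ],
  yaw=[-0.02,0,0,0,0],
  claw=[1,1,1,1,1],
)

```text
time_s: 6.75
tcp_pos: [0.5103, 0.2548, 0.0284]
ee_rot: [[-0.02, -1.0, -0.003], [-1.0, 0.02, -0.01], [0.01, 0.002, -1.0]]
ft_force: [-0.3, 0.1, -2.6]
width: 0.0134
```

```bash
python3 - <<'E'
from h import *
plan([.5157,.2543,.0285],-91.17)
m=env.camera_model('wrist')
cv2.imwrite('pics/w8.png',cv2.resize(env.grab_frame('wrist')[:,:,::-1],(768,576)))
cv2.imwrite('pics/s8.png',cv2.resize(env.grab_frame('side')[:,:,::-1][220:340,160:320],(768,576)))
print(env.state()['tcp_pos'],env.state()['ee_rot'],env.state()['ft_force'])
E
```

```text
t 6.75 p [0.5103 0.2548 0.0284] th -91.16 w 0.0134 F [-0.27  0.11 -2.64] rows 1
d [ 0.0054 -0.0005  0.0001] dth -0.01
[[0.01, -0.18, -0.0]]
[0.0]
[0.50922553 0.25499743 0.02830709] [[-0.01942525 -0.99980508 -0.00353015]
 [-0.99975528  0.01946142 -0.01051791]
 [ 0.01058456  0.00332497 -0.99993845]] [ 0.04536417 -0.5725945  -1.99672145]
```

View pics/w8.png

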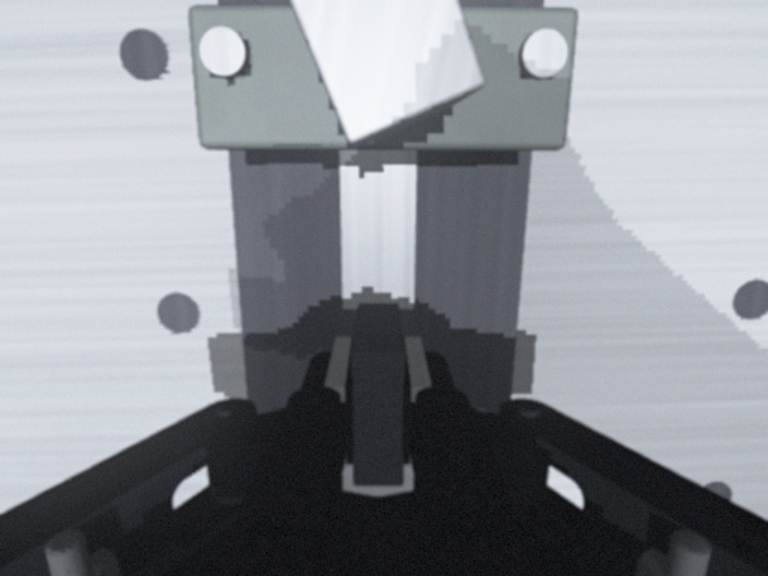

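View pics/s8.png

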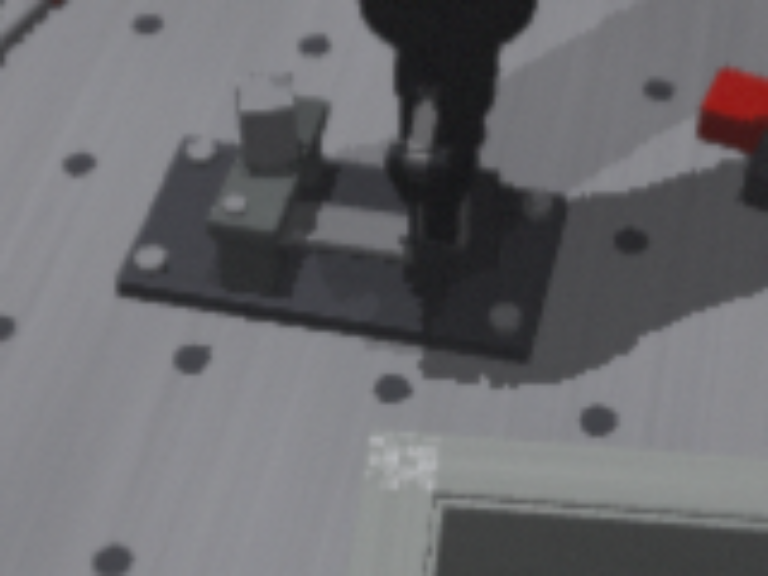

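Call:
apply_moves(
  linear=[
    [0,-0.2,0],
    [0,0,0.05],
    [0,0,0.04],
    [0,0,0],
  ],
  yaw=[0,0,0,0],
  claw=[1,1,1,1],
)

```text
time_s: 7.25
tcp_pos: [0.5144, 0.2553, 0.0269]
ee_rot: [[-0.018, -1.0, -0.003], [-1.0, 0.018, -0.011], [0.011, 0.003, -1.0]]
ft_force: [-0.6, -1.3, 0.4]
width: 0.0131
```

```bash
python3 - <<'E'
from h import *
plan([.5157,.2543,.026],-91.17);print(env.state()['ee_rot'][:,2])
E
```

```text
t 7.25 p [0.5144 0.2553 0.0269] th -91.03 w 0.0131 F [-0.63 -1.26  0.44] rows 1
d [ 0.0013 -0.001  -0.0009] dth -0.14
[[0.03, -0.04, 0.03]]
[0.04]
[-0.00335385 -0.01087124 -0.99993528]
```

Call:
apply_moves(
  linear=[
    [0,0,0.02],
    [0,0,0],
    [0,0,0],
    [0,0,0],
    [0,0,0],
    [0,0,-0.5],
    [0,0,-1],
  ],
  yaw=[0,0,0,0,0,0,0],
  claw=[1,0.5,0,-0.5,-0.5,-0.5,-0.5],
)

```text
time_s: 7.95
tcp_pos: [0.5116, 0.2551, 0.0697]
ee_rot: [[-0.017, -1.0, -0.01], [-1.0, 0.017, -0.014], [0.014, 0.01, -1.0]]
ft_force: [1.2, -0.2, 0.4]
width: 0.064
```

```bash
python3 - <<'E'
from h import *
plan([.594+.07,.25,.13],-91.17);print(env.state()['ee_rot'][:,2])
cv2.imwrite('pics/w9.png',cv2.resize(env.grab_frame('wrist')[:,:,::-1],(768,576)))
E
```

```text
t 7.95 p [0.5116 0.2551 0.0697] th -90.95 w 0.064 F [ 1.17 -0.16  0.36] rows 6
d [ 0.1524 -0.0051  0.0603] dth -0.22
[[0.01, -0.85, -0.33], [0.01, -0.85, -0.33], [0.01, -0.85, -0.33], [0.01, -0.85, -0.33], [0.01, -0.85, -0.33], [0.01, -0.85, -0.33]]
[0.01, 0.01, 0.01, 0.01, 0.01, 0.01]
[-0.01021352 -0.01377604 -0.99985294]
```

View pics/w9.png

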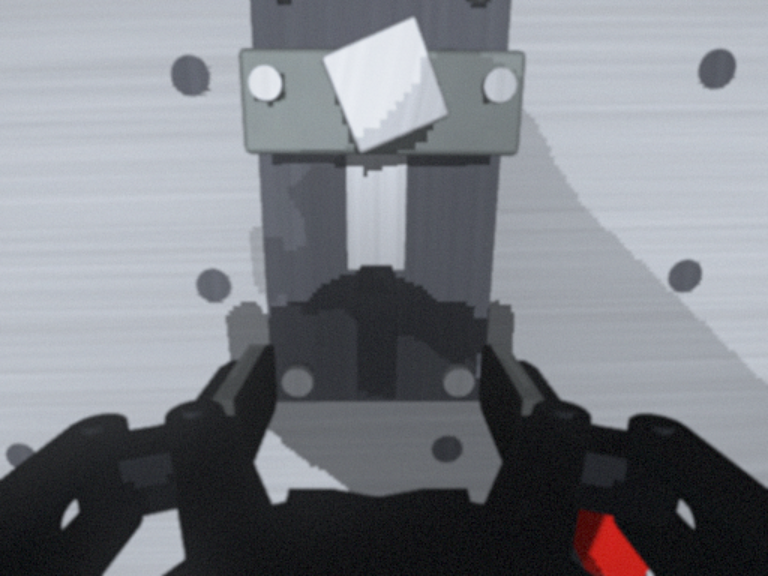

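Call:
apply_moves(
  linear=[
    [0,0,-1],
    [0,0,-1],
    [0,-0.9,0],
    [0,-0.9,0],
    [0,-0.9,0],
    [0,-0.9,0],
    [0,-0.9,0],
    [0,-0.5,0.3],
    [0,0,0.8],
    [0,0,0.7],
    [0,0,0],
  ],
  yaw=[0,0,0,0,0,0,0,0,0,0,0],
  claw=[-1,-1,-1,-1,-1,-1,-1,-1,-1,-1,-1],
)

```text
time_s: 9.1
tcp_pos: [0.676, 0.2579, 0.1013]
ee_rot: [[-0.015, -1.0, 0.017], [-1.0, 0.015, -0.0], [-0.0, -0.017, -1.0]]
ft_force: [0.3, -0.8, -0.4]
width: 0.0853
```

```bash
python3 - <<'E'
from h import *
plan([.666,.251,.065],-91.17);print(env.state()['ee_rot'][:,2])
m=env.camera_model('wrist');f=env.grab_frame('wrist');np.savez('v10.npz',E=m['extrinsics'],f=f)
cv2.imwrite('pics/w10.png',cv2.resize(f[:,:,::-1],(768,576)))
plan([.666,.251,.065],-91.17)
E
```

```text
t 9.1 p [0.676  0.2579 0.1013] th -90.87 w 0.0853 F [ 0.3  -0.79 -0.44] rows 2
d [-0.01   -0.0069 -0.0363] dth -0.3
[[0.12, 0.16, 0.61], [0.12, 0.16, 0.61]]
[0.04, 0.04]
[ 1.71476147e-02 -1.98580213e-04 -9.99852949e-01]
t 9.15 p [0.6768 0.2585 0.1032] th -90.86 w 0.0849 F [ 0.19  0.52 -0.13] rows 2
d [-0.0108 -0.0075 -0.0382] dth -0.31
[[0.13, 0.18, 0.64], [0.13, 0.18, 0.64]]
[0.04, 0.04]
```

View pics/w10.png

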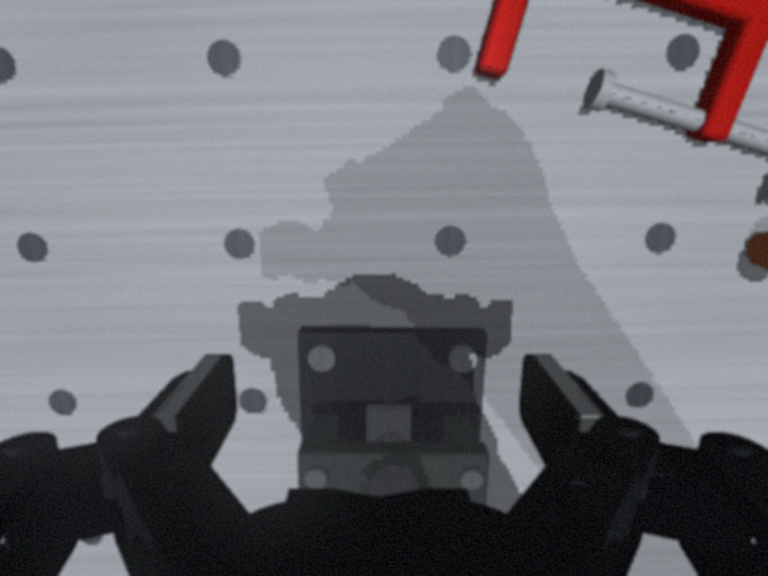

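Call:
apply_moves(
  linear=[
    [0.2,0.35,0.9],
    [0.05,0,0.9],
    [0,0,0.1],
    [0,0,0],
  ],
  yaw=[0.08,0,0,0],
  claw=[-1,-1,-1,-1],
)

```text
time_s: 9.55
tcp_pos: [0.6711, 0.2538, 0.0538]
ee_rot: [[-0.02, -0.999, 0.03], [-1.0, 0.02, 0.006], [-0.007, -0.03, -1.0]]
ft_force: [0.3, -0.5, 0.3]
width: 0.0853
```

```bash
python3 - <<'E'
from h import *
plan([.666,.251,.045],-91.17);print(env.state()['ee_rot'][:,2])
m=env.camera_model('wrist');f=env.grab_frame('wrist');np.savez('v11.npz',E=m['extrinsics'],f=f)
g=np.clip((f[180:340,130:370,::-1].astype(float)/255)**.5*255*1.2,0,255).astype(np.uint8)
cv2.imwrite('pics/w11.png',cv2.resize(g,None,fx=3.3,fy=3.3,interpolation=cv2.INTER_CUBIC))
plan([.666,.251,.045],-91.17)
E
```

```text
t 9.55 p [0.6711 0.2538 0.0538] th -91.16 w 0.0853 F [ 0.28 -0.55  0.29] rows 1
d [-0.0051 -0.0028 -0.0088] dth -0.01
[[0.1, 0.17, 0.29]]
[0.0]
[ 0.02977175  0.00611165 -0.99953804]
t 9.6 p [0.6713 0.2539 0.0542] th -91.16 w 0.0856 F [ 1.13 -0.53  0.46] rows 1
d [-0.0053 -0.0029 -0.0092] dth -0.01
[[0.1, 0.17, 0.31]]
[0.0]
```

View pics/w11.png

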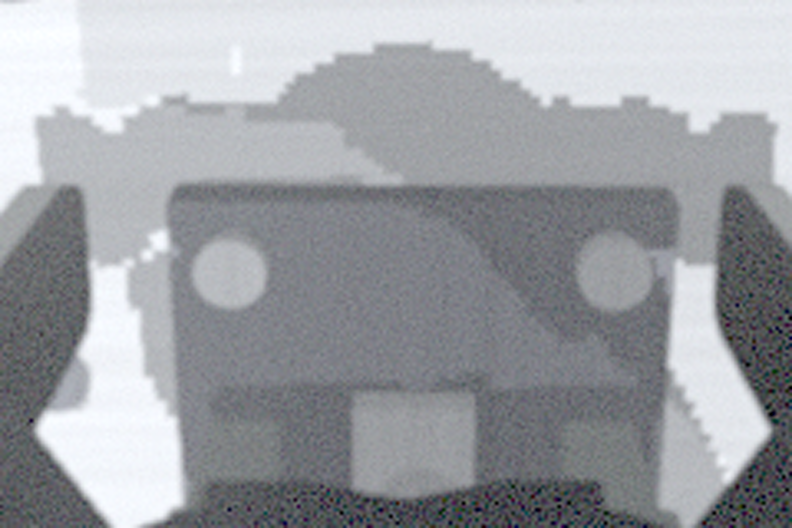

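```bash
cat >> h.py <<'E'
from scipy.optimize import least_squares
JO=np.array([.593,.2523]);JA=np.radians(-1.17)
def J2W(P):
    P=np.array(P,float).reshape(-1,3);c,s=np.cos(JA),np.sin(JA)
    return np.c_[JO[0]+c*P[:,0]-s*P[:,1],JO[1]+s*P[:,0]+c*P[:,1],P[:,2]]
def fitcam(E,refs,uv,K=None):
    "correct camera pose (small rot+trans, prior) so that jig refs project at uv"
    m=env.camera_model('wrist')
    def mod(x):
        R=cv2.Rodrigues(x[:3])[0];E2=E.copy();E2[:3,:3]=R@E[:3,:3];E2[:3,3]=E[:3,3]+x[3:]
        return dict(m,extrinsics=E2)
    W=J2W(refs)
    f=lambda x:np.r_[((proj('wrist',W,mod(x))-uv)/.5).ravel(),x[:3]/.01,x[3:]/.003]
    r=least_squares(f,np.zeros(6))
    print('corr',r.x.round(4));print('res px',(proj('wrist',W,mod(r.x))-uv).round(2).tolist())
    return mod(r.x)
E
python3 - <<'E'
from h import *
d=np.load('v11.npz');E=d['E']
c=lambda l:(np.array(l,float)+.5)/3.3-.5+[130,180]
# plate front top corners jig x=60
refs=[(.060,.050,.010),(.060,-.050,.010),(.020,.012,.016),(.020,-.012,.016)]
uv=c([(172,190),(678,190),(352,392),(474,392)])
m=env.camera_model('wrist');m['extrinsics']=E
print('raw',(proj('wrist',J2W(refs),m)-uv).round(1).tolist())
M=fitcam(E,refs[:2],uv[:2])
def zon(M,p,jx):
    o=M['extrinsics'][:3,3];P=unproj('wrist',c([p]),0.0,M)[0];n=np.array([np.cos(JA),np.sin(JA)])
    a=(o[:2]-JO)@n;b=(P[:2]-JO)@n;t=(jx-a)/(b-a);return o[2]+t*(P[2]-o[2])
print('tip z if x=20',zon(M,(412,392),.02),'foot z',zon(M,(415,467),.009))
print((proj('wrist',J2W(refs),M)-uv).round(1).tolist())
for x in[.02]:print('tip jig x', (unproj('wrist',c([(352,392),(474,392)]),.016,M)[:,:2]-JO))
plan([.658,.251,.045],-91.17)
E
```

```text
raw [[-1.6, 3.8], [1.9, 4.3], [3.5, 4.0], [3.5, 4.1]]
corr [-0.0011  0.004  -0.0023 -0.0001  0.      0.0043]
res px [[-0.15, -0.03], [0.15, 0.05]]
tip z if x=20 0.017496624590791376 foot z 0.02596833796274542
[[-0.1, -0.0], [0.1, 0.1], [3.9, -1.3], [3.1, -1.3]]
tip jig x [[ 0.01930002  0.01417797]
 [ 0.01884614 -0.01035124]]
t 9.6 p [0.6713 0.2539 0.0542] th -91.16 w 0.0856 F [ 1.13 -0.53  0.46] rows 1
d [-0.0133 -0.0029 -0.0092] dth -0.01
[[0.11, 0.44, 0.31]]
[0.0]
```

Call:
apply_moves(
  linear=[
    [0.1,0.45,0.4],
    [0,0.1,0.1],
    [0,0,0],
  ],
  yaw=[0,0,0],
  claw=[-1,-1,-1],
)

```text
time_s: 9.9
tcp_pos: [0.6585, 0.2534, 0.0447]
ee_rot: [[-0.02, -0.999, 0.039], [-1.0, 0.02, 0.01], [-0.011, -0.039, -0.999]]
ft_force: [-0.7, 0.4, 0.1]
width: 0.0854
```

```bash
python3 - <<'E'
from h import *
plan([.658,.251,.045],-91.17);print(env.state()['ee_rot'][:,2])
m=env.camera_model('wrist');f=env.grab_frame('wrist');np.savez('v12.npz',E=m['extrinsics'],f=f)
g=np.clip((f[190:340,150:350,::-1].astype(float)/255)**.5*255*1.2,0,255).astype(np.uint8)
cv2.imwrite('pics/w12.png',cv2.resize(g,None,fx=4,fy=4,interpolation=cv2.INTER_CUBIC))
plan([.658,.251,.045],-91.17)
E
```

```text
t 9.9 p [0.6585 0.2534 0.0447] th -91.14 w 0.0854 F [-0.71  0.42  0.12] rows 1
d [-0.0005 -0.0024  0.0003] dth -0.03
[[0.08, 0.01, -0.01]]
[0.01]
[ 0.03872438  0.01005248 -0.99919936]
t 9.95 p [0.6587 0.2534 0.0449] th -91.15 w 0.0855 F [ 0.05 -0.16  0.93] rows 1
d [-0.0007 -0.0024  0.0001] dth -0.02
[[0.08, 0.02, -0.0]]
[0.01]
```

View pics/w12.png

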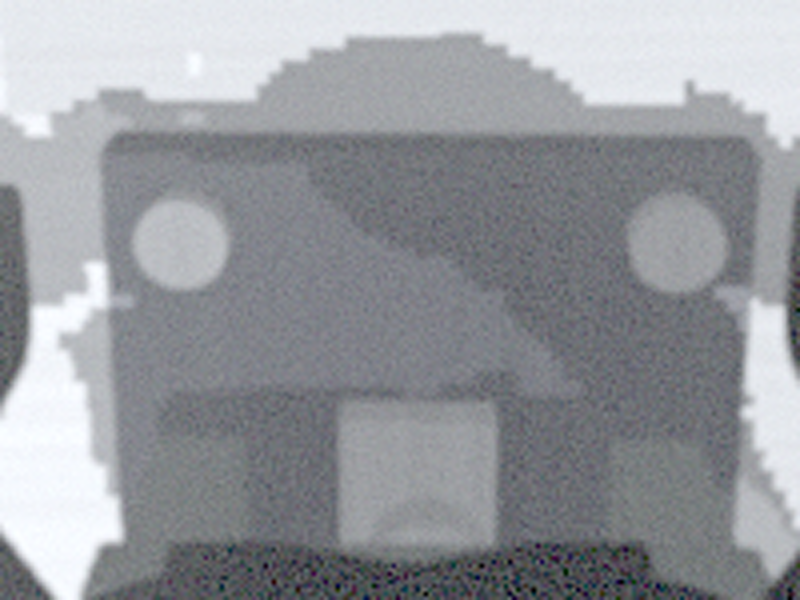

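```bash
python3 - <<'E'
from h import *
d=np.load('v12.npz');E=d['E']
c=lambda l:(np.array(l,float)+.5)/4-.5+[150,190]
refs=[(.060,.050,.010),(.060,-.050,.010),(.012,.029,.010),(.012,-.029,.010)]
uv=c([(102,136),(759,136),(248,434),(608,438)])
m=env.camera_model('wrist');m['extrinsics']=E
print('raw',(proj('wrist',J2W(refs),m)-uv).round(1).tolist())
M=fitcam(E,refs,uv)
def zon(M,p,jx):
    o=M['extrinsics'][:3,3];P=unproj('wrist',c([p]),0.0,M)[0];n=np.array([np.cos(JA),np.sin(JA)])
    a=(o[:2]-JO)@n;b=(P[:2]-JO)@n;t=(jx-a)/(b-a);return o[2]+t*(P[2]-o[2])
for y in(493,497,502,510,514):print(y,'foot z',zon(M,(418,y),.009))
def inj(P):
    q=P[:,:2]-JO;cc,s=np.cos(JA),np.sin(JA);return np.c_[cc*q[:,0]+s*q[:,1],-s*q[:,0]+cc*q[:,1]]
print('tip',inj(unproj('wrist',c([(340,400),(497,400)]),.016,M)))
for z in(.0165,.0195,.021,.023,.030):print(z,((proj('wrist',J2W([(.009,0.0,z),(.016,0,.04)]),M)-[150,190]+.5)*4-.5).round(0).tolist())
f=d['f'][300:330,252:258].astype(int).mean((1));print([(v+300,list(map(int,r))) for v,r in enumerate(f)])
E
```

```text
raw [[-0.4, 4.2], [2.0, 5.0], [0.2, 1.3], [1.6, 1.0]]
corr [-0.0012 -0.0234 -0.0011 -0.0059 -0.0004  0.0028]
res px [[-0.87, 1.06], [0.65, 1.58], [-0.6, -1.08], [0.83, -1.59]]
493 foot z 0.022318244956389843
497 foot z 0.023340313733813317
502 foot z 0.024602979251150237
510 foot z 0.02658951998551154
514 foot z 0.02756756610647826
tip [[ 0.02064486  0.01351841]
 [ 0.02078124 -0.01041954]]
0.0165 [[428.0, 471.0], [429.0, 523.0]]
0.0195 [[428.0, 482.0], [429.0, 523.0]]
0.021 [[429.0, 488.0], [429.0, 523.0]]
0.023 [[429.0, 496.0], [429.0, 523.0]]
0.03 [[429.0, 524.0], [429.0, 523.0]]
[(300, [66, 67, 70]), (301, [63, 64, 68]), (302, [64, 67, 69]), (303, [64, 66, 69]), (304, [66, 68, 71]), (305, [65, 67, 69]), (306, [64, 65, 67]), (307, [65, 66, 70]), (308, [66, 68, 70]), (309, [63, 66, 68]), (310, [65, 67, 72]), (311, [62, 64, 67]), (312, [65, 67, 70]), (313, [62, 65, 68]), (314, [61, 61, 65]), (315, [56, 59, 62]), (316, [56, 58, 61]), (317, [57, 58, 61]), (318, [55, 57, 59]), (319, [54, 56, 59]), (320, [59, 61, 64]), (321, [59, 61, 64]), (322, [64, 66, 69]), (323, [67, 69, 72]), (324, [65, 68, 71]), (325, [59, 61, 65]), (326, [48, 50, 52]), (327, [38, 42, 43]), (328, [39, 42, 43]), (329, [36, 40, 41])]
```

Call:
apply_moves(
  linear=[
    [0,0,-1],
    [0,0,-1],
    [0,0,-1],
    [0,0.3,0],
    [0,0,0],
    [0,0,0],
    [0,0,0],
    [0,0,0],
    [0,0,0],
    [0,0,0],
    [0,0,0],
    [0,0,0],
  ],
  yaw=[0,0,-1,-1,-1,-1,-1,-1,-1,-1,-1,-1],
  claw=[-1,-1,-1,-1,-1,-1,-1,-1,-1,-1,-1,-1],
)

```text
time_s: 11.15
tcp_pos: [0.6572, 0.2554, 0.1549]
ee_rot: [[0.646, -0.76, 0.062], [-0.763, -0.647, 0.018], [0.027, -0.059, -0.998]]
ft_force: [-0.0, -0.2, -0.0]
width: 0.0856
```

```bash
python3 - <<'E'
from h import *
plan([.5927,.2525,.13],19);print(env.state()['ee_rot'][:,2])
E
```

```text
t 11.15 p [0.6572 0.2554 0.1549] th -49.71 w 0.0856 F [-0.01 -0.23 -0.03] rows 18
d [-0.0645 -0.0029 -0.0249] dth 68.71
[[-0.07, 0.09, 0.05], [-0.08, 0.09, 0.05], [-0.09, 0.08, 0.05], [-0.09, 0.08, 0.05], [-0.1, 0.07, 0.05], [-0.1, 0.07, 0.05], [-0.1, 0.06, 0.05], [-0.11, 0.05, 0.05], [-0.11, 0.04, 0.05], [-0.11, 0.04, 0.05], [-0.12, 0.03, 0.05], [-0.12, 0.02, 0.05], [-0.12, 0.01, 0.05], [-0.12, 0.01, 0.05], [-0.12, -0.0, 0.05], [-0.12, -0.01, 0.05], [-0.12, -0.02, 0.05], [-0.12, -0.03, 0.05]]
[-0.95, -0.95, -0.95, -0.95, -0.95, -0.95, -0.95, -0.95, -0.95, -0.95, -0.95, -0.95, -0.95, -0.95, -0.95, -0.95, -0.95, -0.95]
[ 0.06218346  0.0175929  -0.99790967]
```

```bash
python3 - <<'E'
from h import *
s=env.state();print(s['q'].round(3),s['qvel'].round(3),s['ee_rot'].round(4))
E
```

```text
[-0.155  0.644 -0.395  1.55   0.305  0.943 -1.511] [ 0.111  0.021 -0.168 -0.025  0.126  0.036  0.634] [[ 0.6464 -0.7604  0.0622]
 [-0.7625 -0.6467  0.0176]
 [ 0.0268 -0.0588 -0.9979]]
```

Call:
apply_moves(
  linear=[
    [0,0,0],
    [0,0,0],
  ],
  yaw=[0,0],
  claw=[-1,-1],
)

```text
time_s: 11.35
tcp_pos: [0.6588, 0.2555, 0.1569]
ee_rot: [[0.645, -0.762, 0.065], [-0.764, -0.645, 0.019], [0.028, -0.062, -0.998]]
ft_force: [-0.8, 0.1, 0.3]
width: 0.0853
```

```bash
python3 - <<'E'
from h import *
s=env.state();print(s['q'].round(3),s['qvel'].round(3),s['ee_rot'].round(4),s['tcp_pos'])
E
```

```text
[-0.154  0.643 -0.395  1.547  0.304  0.944 -1.511] [ 0.001 -0.005  0.002 -0.01  -0.002  0.005  0.005] [[ 0.6448 -0.7616  0.065 ]
 [-0.7638 -0.6451  0.0188]
 [ 0.0276 -0.0618 -0.9977]] [0.6587553  0.25549887 0.15692508]
```

```bash
python3 - <<'E'
from h import *
plan([.5927-.012,.2525-.004,.10],19)
E
```

```text
t 11.35 p [0.6588 0.2555 0.1569] th -49.83 w 0.0853 F [-0.82  0.06  0.28] rows 18
d [-0.0781 -0.007  -0.0569] dth 68.83
[[-0.08, 0.12, 0.11], [-0.09, 0.11, 0.11], [-0.1, 0.11, 0.11], [-0.11, 0.1, 0.11], [-0.11, 0.09, 0.11], [-0.12, 0.08, 0.11], [-0.12, 0.08, 0.11], [-0.13, 0.07, 0.11], [-0.13, 0.06, 0.11], [-0.14, 0.05, 0.11], [-0.14, 0.04, 0.11], [-0.14, 0.03, 0.11], [-0.14, 0.02, 0.11], [-0.14, 0.01, 0.11], [-0.15, 0.0, 0.11], [-0.14, -0.01, 0.11], [-0.14, -0.02, 0.11], [-0.14, -0.03, 0.11]]
[-0.96, -0.96, -0.96, -0.96, -0.96, -0.96, -0.96, -0.96, -0.96, -0.96, -0.96, -0.96, -0.96, -0.96, -0.96, -0.96, -0.96, -0.96]
```

Call:
apply_moves(
  linear=[
    [-0.08,0.12,0.06],
    [-0.09,0.11,0.06],
    [-0.1,0.11,0.06],
    [-0.11,0.1,0.06],
    [-0.11,0.09,0.06],
    [-0.12,0.08,0.06],
    [-0.12,0.08,0.06],
    [-0.13,0.07,0.06],
    [-0.13,0.06,0.06],
    [-0.14,0.05,0.06],
    [-0.14,0.04,0.06],
    [-0.14,0.03,0.06],
  ],
  yaw=[-1,-1,-1,-1,-1,-1,-1,-1,-1,-1,-1,-1],
  claw=[-1,-1,-1,-1,-1,-1,-1,-1,-1,-0.6,-0.6,-0.6],
)

```text
time_s: 12.55
tcp_pos: [0.6117, 0.2506, 0.1369]
ee_rot: [[0.997, -0.017, 0.075], [-0.019, -1.0, 0.019], [0.075, -0.02, -0.997]]
ft_force: [-0.4, -0.2, -0.6]
width: 0.0683
```

```bash
python3 - <<'E'
from h import *
plan([.5927,.2525,.10],19);print(env.state()['ee_rot'][:,2],env.state()['q'].round(2))
E
```

```text
t 12.55 p [0.6117 0.2506 0.1369] th -1.07 w 0.0683 F [-0.43 -0.22 -0.61] rows 6
d [-0.019   0.0019 -0.0369] dth 20.07
[[-0.11, -0.01, 0.21], [-0.1, -0.01, 0.21], [-0.1, -0.02, 0.21], [-0.1, -0.03, 0.21], [-0.1, -0.03, 0.21], [-0.1, -0.04, 0.21]]
[-0.84, -0.84, -0.84, -0.84, -0.84, -0.84]
[ 0.07520302  0.01897614 -0.99698767] [-0.03  0.64 -0.59  1.68  0.47  0.89 -0.82]
```

Call:
apply_moves(
  linear=[
    [-0.13,-0.02,0.15],
    [-0.13,-0.02,0.15],
    [-0.13,-0.02,0.15],
    [-0.13,-0.03,0.15],
    [-0.13,-0.03,0.1],
  ],
  yaw=[-1,-1,-1,-1,-1],
  claw=[-0.6,-0.6,-0.6,-0.6,-0.6],
)

```text
time_s: 13.05
tcp_pos: [0.5952, 0.252, 0.1162]
ee_rot: [[0.941, 0.33, 0.08], [0.33, -0.944, 0.019], [0.081, 0.009, -0.997]]
ft_force: [-0.2, -0.0, -1.0]
width: 0.0683
```

```bash
python3 - <<'E'
from h import *
plan([.5927,.2525,.07],19)
m=env.camera_model('wrist')
cv2.imwrite('pics/w13.png',cv2.resize(env.grab_frame('wrist')[:,:,::-1],(768,576)))
plan([.5927,.2525,.07],19);print(env.state()['ee_rot'][:,2],env.state()['q'].round(2))
E
```

```text
t 13.05 p [0.5952 0.252  0.1162] th 19.31 w 0.0683 F [-0.15 -0.04 -0.96] rows 2
d [-0.0025  0.0005 -0.0462] dth -0.31
[[-0.04, -0.02, 0.77], [-0.04, -0.02, 0.77]]
[0.04, 0.04]
t 13.1 p [0.5943 0.2519 0.1157] th 19.48 w 0.068 F [-0.29 -0.68 -0.29] rows 2
d [-0.0016  0.0006 -0.0457] dth -0.48
[[-0.02, -0.02, 0.76], [-0.02, -0.02, 0.76]]
[0.06, 0.06]
[ 0.07831913  0.01812754 -0.99676352] [ 0.01  0.66 -0.66  1.73  0.55  0.85 -0.55]
```

View pics/w13.png

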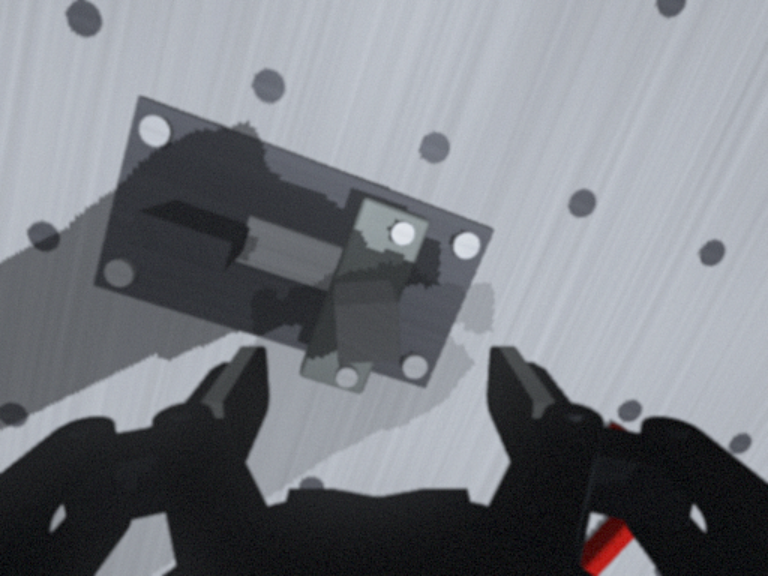

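Call:
apply_moves(
  linear=[
    [-0.08,-0.01,0.7],
    [-0.06,-0.01,0.7],
    [0,0,0.25],
  ],
  yaw=[0.1,0,0],
  claw=[-0.6,-0.6,-0.6],
)

```text
time_s: 13.4
tcp_pos: [0.5966, 0.2525, 0.0675]
ee_rot: [[0.944, 0.319, 0.083], [0.318, -0.948, 0.019], [0.085, 0.008, -0.996]]
ft_force: [1.0, 0.7, -0.9]
width: 0.0685
```

```bash
python3 - <<'E'
from h import *
plan([.5935,.2525,.067],19)
m=env.camera_model('wrist')
cv2.imwrite('pics/w14.png',cv2.resize(env.grab_frame('wrist')[:,:,::-1],(768,576)))
plan([.5935,.2525,.067],19);print(env.state()['ee_rot'][:,2],env.state()['ft_torque'])
E
```

```text
t 13.4 p [0.5966 0.2525 0.0675] th 18.62 w 0.0685 F [ 1.02  0.69 -0.91] rows 1
d [-0.0031  0.     -0.0005] dth 0.38
[[-0.1, -0.03, 0.02]]
[-0.1]
t 13.45 p [0.5966 0.2524 0.067 ] th 18.63 w 0.068 F [ 0.07  0.29 -0.45] rows 1
d [-0.0031  0.0001 -0.    ] dth 0.37
[[-0.1, -0.04, 0.0]]
[-0.09]
[ 0.08294878  0.01915373 -0.99636973] [-0.03592122  0.12126357  0.00591201]
```

View pics/w14.png

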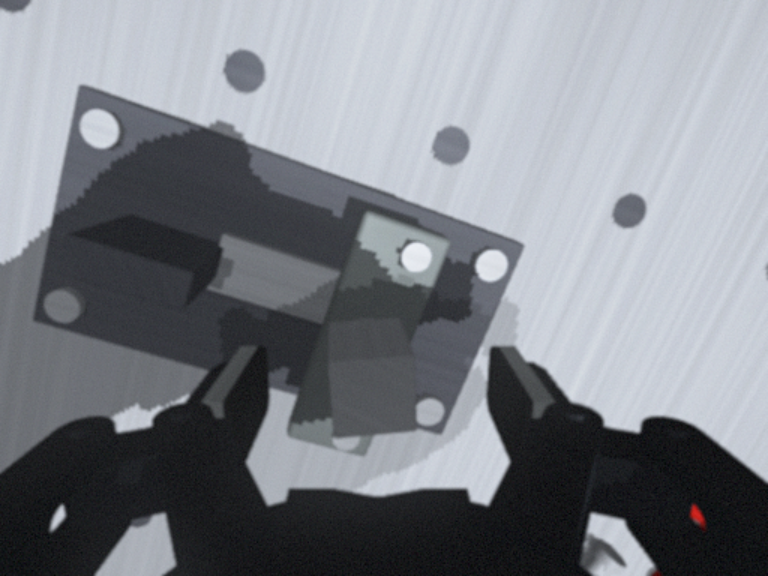

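Call:
apply_moves(
  linear=[
    [-0.08,0,0],
    [0,0,0.02],
    [0,0,0.02],
    [0,0,0],
    [0,0,0],
    [0,0,0],
  ],
  yaw=[-0.1,0,0,0,0,0],
  claw=[1,1,1,1,1,1],
)

```text
time_s: 14.05
tcp_pos: [0.5945, 0.2521, 0.068]
ee_rot: [[0.943, 0.322, 0.083], [0.322, -0.947, 0.019], [0.085, 0.009, -0.996]]
ft_force: [2.1, 2.3, -2.7]
width: 0.0237
```

```bash
python3 - <<'E'
from h import *
cv2.imwrite('pics/w15.png',cv2.resize(env.grab_frame('wrist')[:,:,::-1],(768,576)))
plan([.5935,.2525,.067],19);print(env.state()['ee_rot'][:,2],env.state()['ft_torque'],env.state()['q'].round(2))
E
```

```text
t 14.1 p [0.5945 0.252  0.0679] th 18.85 w 0.0239 F [ 1.9   1.01 -2.44] rows 1
d [-0.001   0.0005 -0.0009] dth 0.15
[[-0.03, -0.03, 0.03]]
[-0.04]
[ 0.08296284  0.01923    -0.99636709] [0.03348447 0.82633531 0.07357023] [-0.02  0.72 -0.61  1.76  0.61  0.77 -0.6 ]
```

View pics/w15.png

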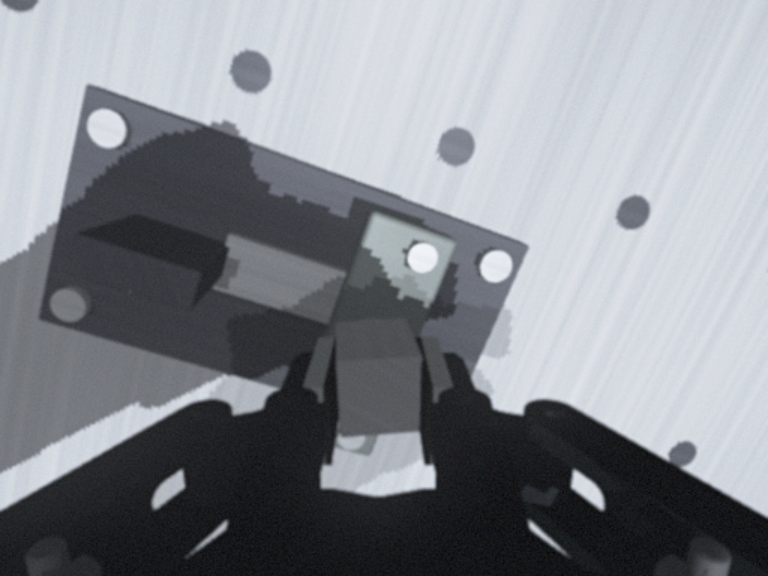

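Call:
apply_moves(
  linear=[
    [0,0,0],
    [0,0,0],
    [0,0,0],
    [0,0,0],
    [0,0,0],
    [0,0,0],
  ],
  yaw=[1,1,1,1,1,1],
  claw=[1,1,1,1,1,1],
)

```text
time_s: 14.7
tcp_pos: [0.5945, 0.2519, 0.068]
ee_rot: [[0.991, -0.104, 0.082], [-0.106, -0.994, 0.019], [0.08, -0.027, -0.996]]
ft_force: [1.2, 0.6, -2.2]
width: 0.0236
```

```bash
python3 - <<'E'
from h import *
plan([.5935,.2525,.067],-91);print(env.state()['ee_rot'][:,2],env.state()['ft_torque'],env.state()['q'].round(2))
E
```

```text
t 14.7 p [0.5945 0.2519 0.068 ] th -6.1 w 0.0236 F [ 1.17  0.59 -2.25] rows 22
d [-0.001   0.0006 -0.001 ] dth -84.9
[[-0.0, -0.0, 0.0], [-0.0, -0.0, 0.0], [-0.0, -0.0, 0.0], [-0.0, -0.0, 0.0], [-0.0, -0.0, 0.0], [-0.0, -0.0, 0.0], [-0.0, -0.0, 0.0], [-0.0, 0.0, 0.0], [-0.0, 0.0, 0.0], [-0.0, 0.0, 0.0], [-0.0, 0.0, 0.0], [-0.0, 0.0, 0.0], [-0.0, 0.0, 0.0], [-0.0, 0.0, 0.0], [-0.0, 0.0, 0.0], [-0.0, 0.0, 0.0], [-0.0, 0.0, 0.0], [-0.0, 0.0, 0.0], [-0.0, 0.0, 0.0], [-0.0, 0.0, 0.0], [-0.0, 0.0, 0.0], [-0.0, 0.0, 0.0]]
[0.96, 0.96, 0.96, 0.96, 0.96, 0.96, 0.96, 0.96, 0.96, 0.96, 0.96, 0.96, 0.96, 0.96, 0.96, 0.96, 0.96, 0.96, 0.96, 0.96, 0.96, 0.96]
[ 0.08203282  0.01892799 -0.99644987] [-0.21421216  0.60120902  0.15035452] [-0.09  0.69 -0.51  1.76  0.51  0.74 -0.97]
```

Call:
apply_moves(
  linear=[
    [0,0,0],
    [0,0,0],
    [0,0,0],
    [0,0,0],
    [0,0,0],
    [0,0,0],
    [0,0,0],
    [0,0,0],
    [0,0,0],
    [0,0,0],
    [0,0,0],
    [0,0,0],
  ],
  yaw=[1,1,1,1,1,1,1,1,1,1,1,1],
  claw=[1,1,1,1,1,1,1,1,1,1,1,1],
)

```text
time_s: 15.9
tcp_pos: [0.5944, 0.2522, 0.0682]
ee_rot: [[0.56, -0.825, 0.081], [-0.828, -0.56, 0.018], [0.031, -0.078, -0.997]]
ft_force: [1.0, 0.0, -2.4]
width: 0.0226
```

```bash
cat >> h.py <<'E'
def st():
    s=env.state();x=s['ee_rot'][:,0]
    print('t',s['time_s'],'p',s['tcp_pos'].round(4),'th',np.degrees(np.arctan2(x[1],x[0])).round(2),'zax',s['ee_rot'][:,2].round(4),'w',round(s['width'],4),'F',np.round(s['ft_force'],2),'T',np.round(s['ft_torque'],3),'q',s['q'].round(2))
def tool(d):
    "world shift (m) in tool axes, units of 30 mm"
    print('tool',(env.state()['ee_rot'].T@np.array(d)/.03).round(3))
E
python3 - <<'E'
from h import *
st()
E
```

```text
t 15.9 p [0.5944 0.2522 0.0682] th -55.96 zax [ 0.0815  0.0183 -0.9965] w 0.0226 F [ 1.    0.02 -2.35] T [-0.1    0.443  0.084] q [-0.24  0.65 -0.31  1.77  0.32  0.69 -1.69]
```

Call:
apply_moves(
  linear=[
    [0,0,0],
    [0,0,0],
    [0,0,0],
    [0,0,0],
    [0,0,0],
    [0,0,0],
    [0,0,0],
    [0,0,0],
    [0,0,0],
  ],
  yaw=[1,1,1,1,1,1,1,1,0.5],
  claw=[1,1,1,1,1,1,1,1,1],
)

```text
time_s: 16.8
tcp_pos: [0.5946, 0.2521, 0.0682]
ee_rot: [[-0.01, -0.996, 0.084], [-1.0, 0.012, 0.014], [-0.015, -0.083, -0.996]]
ft_force: [1.7, 0.4, -3.2]
width: 0.0228
```

```bash
python3 - <<'E'
from h import *
st();crop('top',150,150,60,75,8,'t16')
E
```

```text
t 16.8 p [0.5946 0.2521 0.0682] th -90.6 zax [ 0.0835  0.0136 -0.9964] w 0.0228 F [ 1.71  0.4  -3.2 ] T [-0.992  0.009  0.119] q [-0.35  0.63 -0.15  1.78  0.19  0.67 -2.2 ]
```

```bash
python3 - <<'E'
from h import *
m=env.camera_model('wrist');E=m['extrinsics'];p=env.state()['tcp_pos']
for a in(.03,.04,.05,.06,.07):
  for z in(.05,.07,.09):
    E2=E.copy();E2[:3,3]+=np.array([.593+a,.2515,z])-p
    print(a,z,proj('wrist',J2W([(.009,0,.0185),(.016,0,.04),(.02,0,.016),(.06,.05,.01)]),dict(m,extrinsics=E2)).round(0).tolist())
E
```

```text
0.03 0.05 [[253.0, 257.0], [253.0, 261.0], [254.0, 239.0], [171.0, 170.0]]
0.03 0.07 [[254.0, 246.0], [253.0, 247.0], [254.0, 228.0], [179.0, 166.0]]
0.03 0.09 [[254.0, 236.0], [254.0, 236.0], [254.0, 220.0], [186.0, 163.0]]
0.04 0.05 [[253.0, 273.0], [253.0, 279.0], [254.0, 254.0], [172.0, 187.0]]
0.04 0.07 [[254.0, 260.0], [254.0, 263.0], [254.0, 243.0], [180.0, 181.0]]
0.04 0.09 [[254.0, 249.0], [254.0, 251.0], [254.0, 233.0], [186.0, 177.0]]
0.05 0.05 [[254.0, 288.0], [253.0, 296.0], [254.0, 270.0], [173.0, 203.0]]
0.05 0.07 [[254.0, 274.0], [254.0, 279.0], [254.0, 257.0], [180.0, 196.0]]
0.05 0.09 [[254.0, 262.0], [254.0, 265.0], [254.0, 246.0], [187.0, 191.0]]
0.06 0.05 [[254.0, 303.0], [254.0, 313.0], [254.0, 285.0], [174.0, 219.0]]
0.06 0.07 [[254.0, 288.0], [254.0, 294.0], [254.0, 271.0], [181.0, 211.0]]
0.06 0.09 [[254.0, 274.0], [254.0, 279.0], [254.0, 259.0], [187.0, 204.0]]
0.07 0.05 [[254.0, 318.0], [254.0, 329.0], [254.0, 300.0], [174.0, 234.0]]
0.07 0.07 [[254.0, 301.0], [254.0, 309.0], [254.0, 284.0], [182.0, 225.0]]
0.07 0.09 [[254.0, 287.0], [254.0, 293.0], [255.0, 272.0], [188.0, 217.0]]
```

Call:
apply_moves(
  linear=[
    [0,0,0],
    [0,0,0],
    [0,0,-0.5],
    [0,0,-1],
  ],
  yaw=[0,0,0,0],
  claw=[-0.3,-0.6,-0.8,-1],
)

```text
time_s: 17.25
tcp_pos: [0.589, 0.2512, 0.112]
ee_rot: [[-0.01, -0.997, 0.079], [-1.0, 0.011, 0.013], [-0.014, -0.079, -0.997]]
ft_force: [0.9, 1.2, 0.6]
width: 0.0795
```

```bash
python3 - <<'E'
from h import *
st()
E
```

```text
t 17.25 p [0.589  0.2512 0.112 ] th -90.55 zax [ 0.0787  0.013  -0.9968] w 0.0795 F [0.87 1.17 0.55] T [ 0.005  0.137 -0.063] q [-0.34  0.56 -0.17  1.77  0.17  0.75 -2.18]
```

Call:
apply_moves(
  linear=[
    [0,-1,0],
    [0,-1,0.2],
    [0,-0.2,0.9],
    [0,0.1,1],
    [0,0,0.3],
  ],
  yaw=[0,0,0,0,0],
  claw=[-1,-1,-1,-1,-1],
)

```text
time_s: 17.75
tcp_pos: [0.6677, 0.2555, 0.0608]
ee_rot: [[-0.008, -0.995, 0.1], [-1.0, 0.01, 0.024], [-0.025, -0.1, -0.995]]
ft_force: [-1.1, -0.2, 0.1]
width: 0.085
```

```bash
cat >> h.py <<'E'
def view(k,r=(190,340),c=(150,350)):
    env.grab_frame('side')
    m=env.camera_model('wrist');f=env.grab_frame('wrist');np.savez(f'v{k}.npz',E=m['extrinsics'],f=f)
    g=np.clip((f[r[0]:r[1],c[0]:c[1],::-1].astype(float)/255)**.5*255*1.2,0,255).astype(np.uint8)
    cv2.imwrite(f'pics/w{k}.png',cv2.resize(g,None,fx=4,fy=4,interpolation=cv2.INTER_CUBIC))
E
python3 - <<'E'
from h import *
st();view(17);st()
E
```

```text
t 17.75 p [0.6677 0.2555 0.0608] th -90.45 zax [ 0.0997  0.0239 -0.9947] w 0.085 F [-1.08 -0.24  0.07] T [-0.032  0.154 -0.006] q [-0.32  0.72 -0.15  1.61  0.18  0.72 -2.13]
t 17.85 p [0.6683 0.2558 0.0621] th -90.44 zax [ 0.1011  0.0244 -0.9946] w 0.0859 F [-0.94 -0.45  1.02] T [0.003 0.065 0.026] q [-0.32  0.72 -0.15  1.61  0.18  0.72 -2.13]
```

View pics/w17.png

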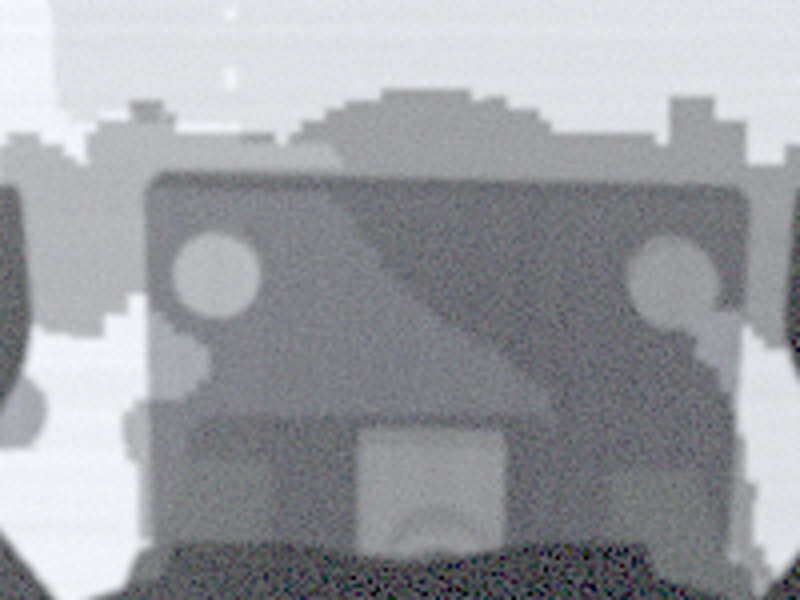

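```bash
python3 - <<'E'
from h import *
for k in(12,17):
    f=np.load(f'v{k}.npz')['f'][280:332,200:310,::-1].astype(float)
    f=cv2.GaussianBlur(f,(0,0),.7)
    g=np.clip((f-25)/(95-25)*255,0,255).astype(np.uint8)
    cv2.imwrite(f'pics/z{k}.png',cv2.resize(g,None,fx=7,fy=7,interpolation=cv2.INTER_CUBIC))
E
```

```text
(no output)
```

View pics/z12.png

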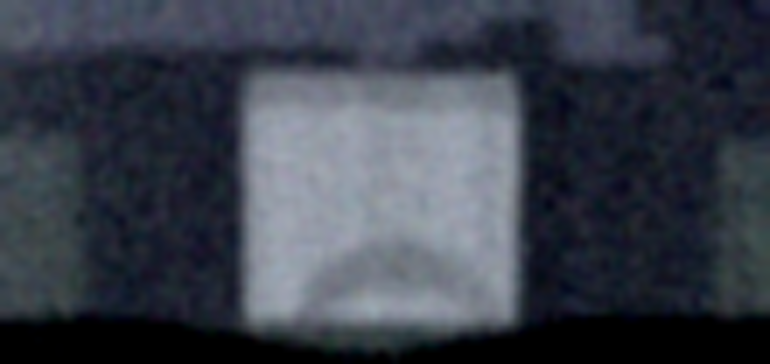

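View pics/z17.png

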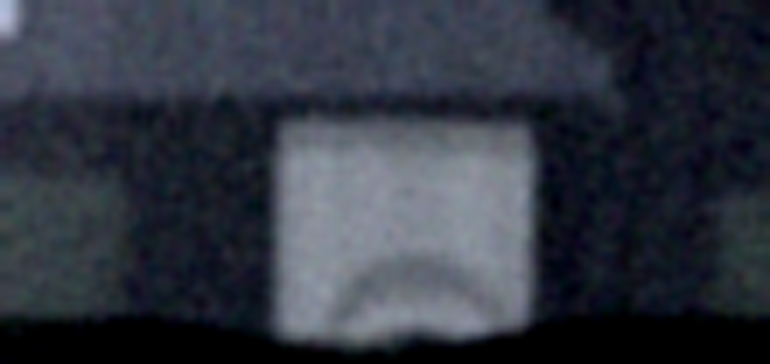

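```bash
cat > fit.py <<'E'
from h import *
def run(views,verbose=True):
    # views: dict k-> dict(tipb=[(l),(r)],tipt=[..],leg=[l,r],plate=[l,r],fb=(u,v),ft=(u,v)) in px
    m=env.camera_model('wrist');ks=list(views);n=len(ks)
    def unpack(x): return x[0],x[1],x[2],x[3:3+n],x[3+n:].reshape(n,6)
    def res(x,full=False):
        t,ty,fy,zs,C=unpack(x);out=[];det={}
        for k,z,c in zip(ks,zs,C):
            v=views[k];E=np.load(f'v{k}.npz')['E'].copy();E[:3,:3]=cv2.Rodrigues(c[:3])[0]@E[:3,:3];E[:3,3]+=c[3:]
            M=dict(m,extrinsics=E)
            P=[(t,ty+.012,.010),(t,ty-.012,.010),(t,ty+.012,.016),(t,ty-.012,.016),(.012,.029,.010),(.012,-.029,.010),(.060,.050,.010),(.060,-.050,.010),(.009,fy,z),(.009,fy,z+.007)]
            uv=np.array(v['tipb']+v['tipt']+v['leg']+v['plate']+[v['fb'],v['ft']])
            d=proj('wrist',J2W(P),M)-uv; w=np.array([.4]*4+[1.]*4+[.4,.7])[:,None]
            det[k]=d; out+=[(d/w).ravel(),c[:3]/.015,c[3:]/.003]
        out.append([(t-.02)/.003,ty/.002,fy/.0005])
        return det if full else np.concatenate(out)
    x0=np.r_[.02,0,0,np.full(n,.02),np.zeros(6*n)]
    r=least_squares(res,x0,loss='soft_l1');t,ty,fy,zs,C=unpack(r.x)
    cov=np.linalg.pinv(r.jac.T@r.jac)
    print('tip x',t.round(4),'y',ty.round(4),'fy',fy.round(4))
    for i,k in enumerate(ks):print(k,'foot gap mm',round((zs[i]-.010)*1e3,2),'+-',round(np.sqrt(cov[3+i,3+i])*1e3,2),'C',C[i].round(4))
    if verbose:
        for k,d in res(r.x,True).items():print(k,d.round(1).tolist())
z=lambda l:[tuple((np.array(p,float)+.5)/7-.5+[200,280]) for p in l]
w=lambda l:[tuple((np.array(p,float)+.5)/4-.5+[150,190]) for p in l]
V={12:dict(tipb=z([(243,69),(520,69)]),tipt=z([(243,108),(520,108)]),leg=z([(82,132),(718,137)]),plate=w([(104,155),(757,155)]),fb=z([(395,240)])[0],ft=z([(395,284)])[0]),
   17:dict(tipb=z([(277,118),(533,121)]),tipt=z([(277,151),(533,154)]),leg=z([(125,178),(715,188)]),plate=w([(148,190),(748,199)]),fb=z([(415,255)])[0],ft=z([(415,289)])[0])}
if __name__=='__main__': run(V)
E
python3 fit.py
```

```text
tip x 0.0187 y 0.0015 fy 0.0004
12 foot gap mm 10.93 +- 0.68 C [-0.0022  0.0009 -0.0021  0.0004 -0.0004  0.0011]
17 foot gap mm 7.16 +- 0.79 C [-0.0047 -0.0012 -0.0033 -0.0002 -0.0001  0.0008]
12 [[0.9, 0.1], [-0.8, 0.3], [0.3, -0.2], [-0.2, -0.1], [-0.1, 0.5], [-0.2, 0.1], [-1.5, -0.5], [0.8, -0.2], [-0.0, -0.2], [0.0, 0.8]]
17 [[0.6, -0.0], [-0.6, 0.2], [0.1, -0.3], [-0.1, 0.0], [-0.3, 0.1], [0.4, 0.3], [-1.9, 0.1], [0.3, 0.2], [0.1, -0.2], [0.1, 1.0]]
```

Call:
apply_moves(
  linear=[
    [0,0,-1],
    [0,0.2,-1],
    [0,0.5,-0.4],
    [0.0,0.5,0],
    [0,0.5,0],
    [0,0.4,0],
    [0,0,0],
    [0,0,0],
    [0,0,0],
    [0,0,0],
    [0,0,0],
    [0,0,0],
  ],
  yaw=[0,0,0,0,0,0,-1,-1,-1,-1,-1,-1],
  claw=[-1,-1,-1,-1,-0.6,-0.6,-0.6,-0.6,-0.6,-0.6,-0.6,-0.6],
)

```text
time_s: 19.05
tcp_pos: [0.5987, 0.2599, 0.1516]
ee_rot: [[0.416, -0.901, 0.124], [-0.909, -0.415, 0.035], [0.02, -0.127, -0.992]]
ft_force: [-0.2, 0.3, -0.1]
width: 0.0685
```

```bash
python3 - <<'E'
from h import *
st();p=env.state()['tcp_pos'];tool(np.array([.592,.2525,.115])-p)
E
```

```text
t 19.05 p [0.5987 0.2599 0.1516] th -65.38 zax [ 0.1235  0.0351 -0.9917] w 0.0685 F [-0.16  0.28 -0.13] T [-0.026  0.147  0.008] q [-0.26  0.52 -0.28  1.75  0.24  0.78 -1.8 ]
tool [0.106 0.46  1.175]
```

```bash
python3 - <<'E'
from h import *
p=env.state()['tcp_pos'];R=env.state()['ee_rot'];d=np.array([.589-.002,.2507,.115])-p
th=-65.4
for i in range(6):
    c=cv2.Rodrigues(R[:,2]*np.radians(4.15*i))[0]@R
    print((c.T@(d/6)/.03).round(2).tolist(),end=',')
E
```

```text
[0.02, 0.11, 0.19],[0.02, 0.1, 0.19],[0.03, 0.1, 0.19],[0.04, 0.1, 0.19],[0.04, 0.1, 0.19],[0.05, 0.09, 0.19],
```

Call:
apply_moves(
  linear=[
    [0.02,0.1,0.2],
    [0.02,0.1,0.2],
    [0.03,0.1,0.2],
    [0.04,0.1,0.2],
    [0.04,0.1,0.2],
    [0.05,0.1,0.2],
  ],
  yaw=[1,1,1,1,1,1],
  claw=[-0.6,-0.6,-0.6,-0.6,-0.6,-0.6],
)

```text
time_s: 19.65
tcp_pos: [0.5893, 0.2528, 0.1215]
ee_rot: [[0.001, -0.991, 0.134], [-0.999, 0.004, 0.041], [-0.041, -0.134, -0.99]]
ft_force: [0.2, 1.1, 0.1]
width: 0.0687
```

```bash
python3 - <<'E'
from h import *
st();p=env.state()['tcp_pos']
env.grab_frame('side')
m=env.camera_model('wrist')
cv2.imwrite('pics/w19.png',cv2.resize(env.grab_frame('wrist')[:,:,::-1],(768,576)))
st();p=env.state()['tcp_pos'];tool(np.array([.5957,.2522,.066])-p)
E
```

```text
t 19.65 p [0.5893 0.2528 0.1215] th -89.92 zax [ 0.1344  0.0406 -0.9901] w 0.0687 F [0.23 1.11 0.08] T [-0.053  0.116  0.02 ] q [-0.34  0.52 -0.17  1.81  0.18  0.68 -2.18]
t 19.75 p [0.5886 0.2524 0.1208] th -89.76 zax [ 0.1326  0.0394 -0.9904] w 0.0684 F [-0.02  0.   -0.11] T [-0.071  0.161  0.084] q [-0.34  0.53 -0.17  1.81  0.18  0.68 -2.18]
tool [0.08  0.007 1.839]
```

View pics/w19.png

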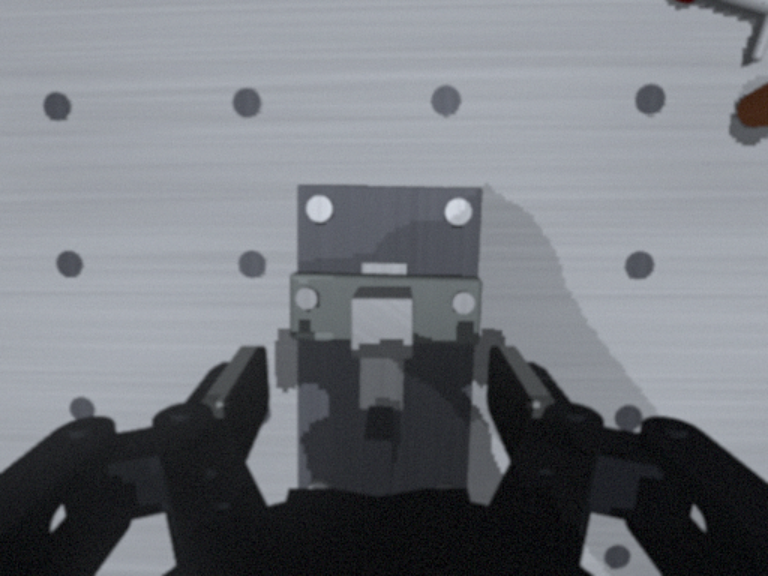

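Call:
apply_moves(
  linear=[
    [0.05,0,0.65],
    [0.03,0,0.65],
    [0,0,0.55],
  ],
  yaw=[0.2,0,0],
  claw=[-0.6,-0.6,-0.6],
)

```text
time_s: 20.05
tcp_pos: [0.5994, 0.2547, 0.0706]
ee_rot: [[-0.003, -0.99, 0.142], [-0.999, 0.01, 0.044], [-0.045, -0.142, -0.989]]
ft_force: [-0.3, -0.6, 0.3]
width: 0.0682
```

```bash
python3 - <<'E'
from h import *
st()
cv2.imwrite('pics/w20.png',cv2.resize(env.grab_frame('wrist')[:,:,::-1],(768,576)))
p=env.state()['tcp_pos'];tool(np.array([.5957,.2522,.066])-p)
E
```

```text
t 20.05 p [0.5994 0.2547 0.0706] th -90.19 zax [ 0.142   0.0441 -0.9889] w 0.0682 F [-0.27 -0.64  0.26] T [-0.041  0.174 -0.044] q [-0.35  0.61 -0.15  1.82  0.2   0.58 -2.2 ]
tool [0.064 0.088 0.041]
```

View pics/w20.png

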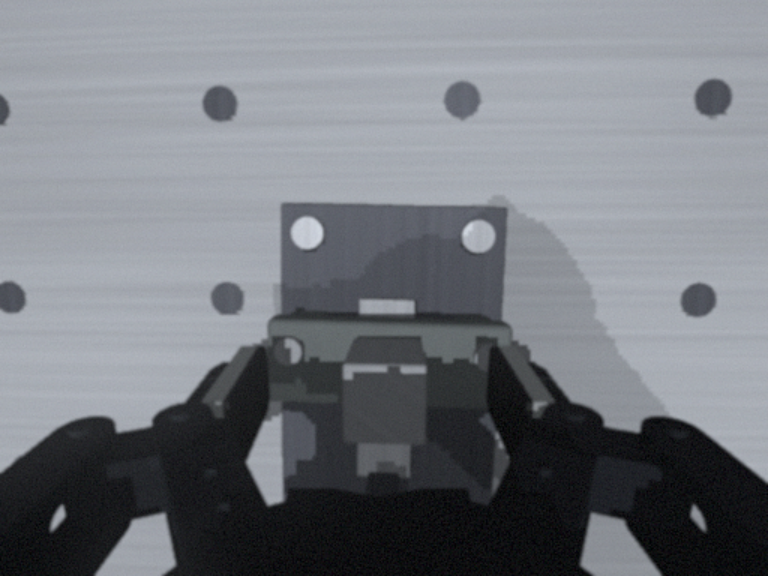

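Call:
apply_moves(
  linear=[
    [0.06,0.1,0.1],
    [0,0.02,0.02],
    [0,0,0],
    [0,0,0],
    [0,0,0],
  ],
  yaw=[0.05,0,0,0,0],
  claw=[1,1,1,1,1],
)

```text
time_s: 20.6
tcp_pos: [0.5948, 0.2527, 0.0641]
ee_rot: [[-0.004, -0.99, 0.138], [-0.999, 0.01, 0.042], [-0.043, -0.138, -0.989]]
ft_force: [2.1, 2.0, -5.9]
width: 0.0237
```

```bash
python3 - <<'E'
from h import *
st()
E
```

```text
t 20.6 p [0.5948 0.2527 0.0641] th -90.21 zax [ 0.1384  0.0421 -0.9895] w 0.0237 F [ 2.11  2.   -5.93] T [-0.712 -0.171 -0.04 ] q [-0.36  0.61 -0.15  1.83  0.2   0.57 -2.21]
```

Call:
apply_moves(
  linear=[
    [0,-0.15,0],
    [0,-0.15,0],
  ],
  yaw=[0,0],
  claw=[1,1],
)

```text
time_s: 20.8
tcp_pos: [0.5949, 0.2527, 0.0639]
ee_rot: [[-0.001, -0.993, 0.121], [-0.999, 0.005, 0.037], [-0.037, -0.121, -0.992]]
ft_force: [-14.0, -1.1, 8.9]
width: 0.0234
```

```bash
python3 - <<'E'
from h import *
st()
E
```

```text
t 20.8 p [0.5949 0.2527 0.0639] th -90.04 zax [ 0.1212  0.0366 -0.992 ] w 0.0234 F [-13.98  -1.11   8.92] T [-1.075  2.454  0.165] q [-0.35  0.62 -0.15  1.81  0.19  0.6  -2.2 ]
```

Call:
apply_moves(
  linear=[
    [-0.04,-0.2,0],
    [-0.04,-0.2,0],
    [-0.04,-0.2,0],
    [-0.04,-0.2,0],
    [-0.04,-0.2,0],
    [-0.04,-0.2,0],
  ],
  yaw=[0,0,0,0,0,0],
  claw=[1,1,1,1,1,1],
)

```text
time_s: 21.4
tcp_pos: [0.5944, 0.2523, 0.0635]
ee_rot: [[0.005, -0.999, 0.048], [-1.0, -0.004, 0.005], [-0.005, -0.048, -0.999]]
ft_force: [-18.1, -5.2, 12.3]
width: 0.023
```

```bash
python3 - <<'E'
from h import *
st()
E
```

```text
t 21.4 p [0.5944 0.2523 0.0635] th -89.74 zax [ 0.0481  0.005  -0.9988] w 0.023 F [-18.1   -5.25  12.32] T [-1.038  3.056  0.05 ] q [-0.34  0.65 -0.16  1.75  0.18  0.71 -2.17]
```

Call:
apply_moves(
  linear=[
    [0,-0.2,0],
    [-0.01,-0.2,0],
    [-0.03,-0.2,0],
    [-0.04,-0.19,0],
    [-0.05,-0.19,0],
    [-0.06,-0.18,0],
  ],
  yaw=[1,1,1,1,1,1],
  claw=[1,1,1,1,1,1],
)

```text
time_s: 22.0
tcp_pos: [0.5936, 0.2519, 0.0633]
ee_rot: [[-0.409, -0.912, -0.024], [-0.912, 0.409, -0.012], [0.021, 0.017, -1.0]]
ft_force: [-17.6, -4.5, 10.7]
width: 0.0233
```

```bash
python3 - <<'E'
from h import *
st()
E
```

```text
t 22.0 p [0.5936 0.2519 0.0633] th -114.13 zax [-0.0242 -0.012  -0.9996] w 0.0233 F [-17.55  -4.54  10.74] T [1.000e-03 2.652e+00 1.030e-01] q [-0.4   0.67 -0.07  1.7   0.06  0.8  -2.49]
```

Call:
apply_moves(
  linear=[
    [-0.08,-0.18,0],
    [-0.08,-0.15,0],
    [-0.05,-0.1,0],
    [0,0,0],
    [0,0,0],
  ],
  yaw=[1,1,1,1,0],
  claw=[1,1,1,1,1],
)

```text
time_s: 22.5
tcp_pos: [0.593, 0.2517, 0.0636]
ee_rot: [[-0.651, -0.757, -0.052], [-0.758, 0.652, -0.015], [0.045, 0.03, -0.999]]
ft_force: [-2.8, -2.1, -3.8]
width: 0.0234
```

```bash
python3 - <<'E'
from h import *
st()
E
```

```text
t 22.5 p [0.593  0.2517 0.0636] th -130.67 zax [-0.0523 -0.0148 -0.9985] w 0.0234 F [-2.76 -2.07 -3.78] T [ 0.704 -1.067 -0.094] q [-0.45  0.68 -0.    1.68 -0.01  0.84 -2.72]
```

Call:
apply_moves(
  linear=[
    [0,0,0],
    [0,0,0],
    [0,0,0],
    [0,0,0],
    [0,0,0],
    [0,0,0],
    [0,0,0],
    [0,0,0],
    [0,0,0],
    [0,0,0],
    [0,0,0],
    [0,0,0],
  ],
  yaw=[0,0,0,-1,-1,-1,-1,-1,-1,-1,-1,-1],
  claw=[-0.5,-0.5,-0.5,-0.5,-0.5,-0.5,-0.5,-0.5,-0.5,-0.5,-0.5,-0.5],
)

```text
time_s: 23.7
tcp_pos: [0.5976, 0.2536, 0.0684]
ee_rot: [[-0.049, -0.998, -0.046], [-0.999, 0.049, -0.011], [0.013, 0.045, -0.999]]
ft_force: [-0.2, 0.4, 0.2]
width: 0.0637
```

```bash
python3 - <<'E'
from h import *
st();p=env.state()['tcp_pos'];tool(np.array([.5925,.252,.065])-p)
E
```

```text
t 23.7 p [0.5976 0.2536 0.0684] th -92.78 zax [-0.046  -0.011  -0.9989] w 0.0637 F [-0.17  0.36  0.24] T [ 0.036 -0.05  -0.028] q [-0.33  0.69 -0.17  1.66  0.13  0.85 -2.17]
tool [0.061 0.163 0.122]
```

Call:
apply_moves(
  linear=[
    [0,0.04,0.02],
    [0,0.04,0.02],
    [0,0.04,0.02],
    [-0.01,0.03,0.02],
    [-0.01,0.03,0.02],
    [-0.01,0.03,0.02],
    [-0.02,0.03,0.02],
    [-0.02,0.02,0.02],
    [-0.02,0.02,0.02],
    [-0.02,0.02,0.02],
    [-0.02,0.02,0.02],
    [-0.02,0.02,0.02],
  ],
  yaw=[-1,-1,-1,-1,-1,-1,-1,-1,-1,-1,-1,-1],
  claw=[-0.5,-0.5,-0.5,-0.5,-0.5,-0.5,-0.5,-0.5,-0.5,-0.5,-0.5,-0.5],
)

```text
time_s: 24.9
tcp_pos: [0.5911, 0.2548, 0.0665]
ee_rot: [[0.736, -0.676, -0.038], [-0.676, -0.737, -0.008], [-0.023, 0.032, -0.999]]
ft_force: [0.5, -0.5, -0.3]
width: 0.0641
```

```bash
python3 - <<'E'
from h import *
st();cv2.imwrite('pics/w22.png',cv2.resize(env.grab_frame('wrist')[:,:,::-1],(768,576)))
p=env.state()['tcp_pos'];st();tool(np.array([.592,.2518,.065])-p)
E
```

```text
t 24.9 p [0.5911 0.2548 0.0665] th -42.57 zax [-0.0381 -0.0083 -0.9992] w 0.0641 F [ 0.52 -0.54 -0.25] T [ 0.053 -0.     0.056] q [-0.19  0.71 -0.38  1.67  0.31  0.86 -1.44]
t 24.95 p [0.591  0.2547 0.0664] th -42.43 zax [-0.0384 -0.0083 -0.9992] w 0.0644 F [-0.2  -0.33 -0.92] T [-0.028 -0.043 -0.037] q [-0.19  0.71 -0.38  1.67  0.31  0.86 -1.44]
tool [0.091 0.049 0.046]
```

View pics/w22.png

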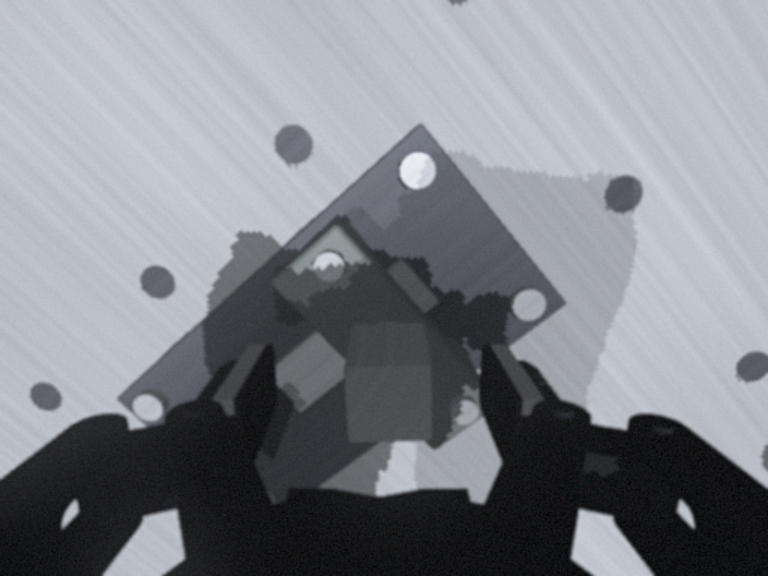

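Call:
apply_moves(
  linear=[
    [0.1,0.05,0.04],
    [0,0,0],
    [0,0,0],
    [0,0,0],
    [0,0,0],
  ],
  yaw=[-0.35,0,0,0,0],
  claw=[-0.3,1,1,1,1],
)

```text
time_s: 25.45
tcp_pos: [0.5928, 0.2519, 0.0663]
ee_rot: [[0.753, -0.657, -0.037], [-0.658, -0.753, -0.008], [-0.023, 0.031, -0.999]]
ft_force: [-0.1, -0.4, -0.9]
width: 0.0232
```

```bash
python3 - <<'E'
from h import *
st()
E
```

```text
t 25.45 p [0.5928 0.2519 0.0663] th -41.17 zax [-0.0374 -0.0083 -0.9993] w 0.0232 F [-0.11 -0.4  -0.86] T [-0.442 -0.528  0.038] q [-0.18  0.71 -0.39  1.67  0.32  0.86 -1.41]
```

Call:
apply_moves(
  linear=[
    [0,0,0],
    [0,0,0],
    [0,0,0],
    [0,0,0],
    [0,0,0],
    [0,0,0],
    [0,0,0],
  ],
  yaw=[1,1,1,1,1,0.3,0],
  claw=[1,1,1,1,1,1,1],
)

```text
time_s: 26.15
tcp_pos: [0.5927, 0.2521, 0.0662]
ee_rot: [[0.45, -0.892, -0.037], [-0.893, -0.45, -0.008], [-0.009, 0.037, -0.999]]
ft_force: [-0.8, -1.6, 0.3]
width: 0.0229
```

```bash
python3 - <<'E'
from h import *
st()
E
```

```text
t 26.15 p [0.5927 0.2521 0.0662] th -63.25 zax [-0.0368 -0.0082 -0.9993] w 0.0229 F [-0.76 -1.59  0.28] T [ 0.416  0.082 -0.089] q [-0.24  0.69 -0.29  1.68  0.24  0.84 -1.74]
```

Call:
apply_moves(
  linear=[
    [0,0,0],
    [0,0,0],
    [0,0,-0.6],
    [0,0,-1],
    [0.1,-0.3,0],
    [0.1,-0.5,0],
    [0.05,-0.5,0],
    [0,-0.4,0],
    [0,-0.2,0.5],
    [0,0,0.9],
    [0,0,0.9],
  ],
  yaw=[0,0,0,0,1,1,1,1,1,1,0.7],
  claw=[-0.3,-0.6,-0.8,-1,-1,-1,-1,-1,-1,-1,-1],
)

```text
time_s: 27.25
tcp_pos: [0.6556, 0.2676, 0.049]
ee_rot: [[-0.012, -1.0, -0.025], [-1.0, 0.012, -0.001], [0.002, 0.025, -1.0]]
ft_force: [0.7, -0.4, 0.2]
width: 0.0851
```

```bash
python3 - <<'E'
from h import *
st()
m=env.camera_model('wrist');print(proj('wrist',J2W([(.009,0,.0165),(.016,0,.04),(.02,0,.016),(.06,.05,.01)]),m).round(0).tolist())
E
```

```text
t 27.25 p [0.6556 0.2676 0.049 ] th -90.68 zax [-0.0255 -0.0014 -0.9997] w 0.0851 F [ 0.7  -0.38  0.23] T [ 0.025 -0.029 -0.056] q [-0.32  0.78 -0.17  1.52  0.15  0.87 -2.12]
[[278.0, 296.0], [282.0, 310.0], [279.0, 280.0], [198.0, 217.0]]
```

```bash
python3 - <<'E'
from h import *
view(23,(190,340),(160,360));st()
f=np.load('v23.npz')['f'][270:330,220:330,::-1].astype(float)
f=cv2.GaussianBlur(f,(0,0),.7)
g=np.clip((f-25)/(95-25)*255,0,255).astype(np.uint8)
cv2.imwrite('pics/z23.png',cv2.resize(g,None,fx=7,fy=7,interpolation=cv2.INTER_CUBIC))
E
```

```text
t 27.35 p [0.6522 0.2662 0.0452] th -90.52 zax [-0.0337 -0.0053 -0.9994] w 0.0855 F [-0.   -0.07 -0.47] T [-0.05   0.02  -0.047] q [-0.32  0.79 -0.17  1.52  0.15  0.87 -2.12]
```

View pics/w23.png

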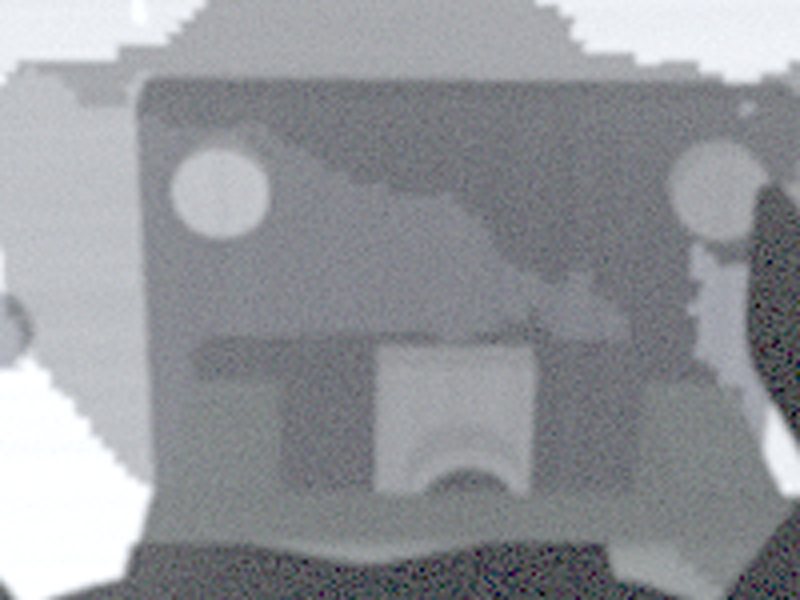

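View pics/z23.png

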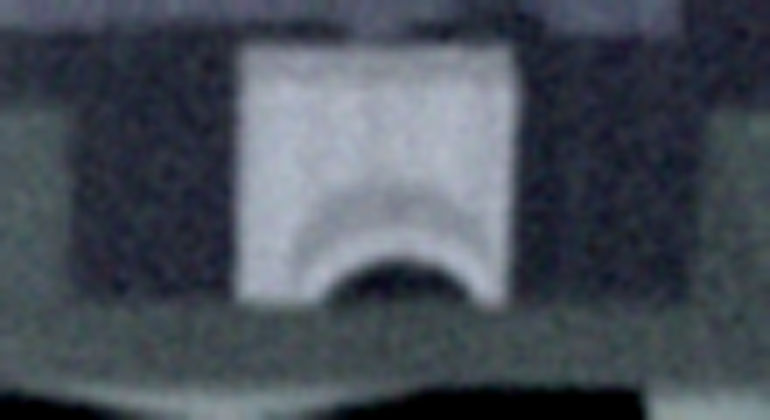

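```bash
sed -i 's/out+=\[(d\/w).ravel()/d=np.nan_to_num(d,nan=0.0);out+=[(d\/w).ravel()/' fit.py; python3 - <<'E'
import fit;from fit import *
z=lambda l:[tuple((np.array(p,float)+.5)/7-.5+[220,270]) for p in l]
w=lambda l:[tuple((np.array(p,float)+.5)/4-.5+[160,190]) for p in l]
V[23]=dict(tipb=z([(240,43),(520,43)]),tipt=z([(240,80),(520,82)]),leg=z([(70,103),(702,110)]),plate=w([(145,117)])+[(np.nan,np.nan)],fb=z([(395,180)])[0],ft=z([(395,230)])[0])
run(V)
E
```

```text
tip x 0.0188 y 0.0015 fy 0.0003
12 foot gap mm 10.82 +- 0.65 C [-0.002   0.0007 -0.0021  0.0004 -0.0005  0.001 ]
17 foot gap mm 7.03 +- 0.76 C [-0.0046 -0.0014 -0.0031 -0.0003 -0.0002  0.0007]
23 foot gap mm 6.44 +- 0.56 C [ 0.0004  0.0024  0.001   0.0005 -0.0003  0.0005]
12 [[0.9, 0.1], [-0.8, 0.3], [0.3, -0.3], [-0.3, -0.1], [-0.2, 0.6], [-0.2, 0.2], [-1.6, -0.5], [0.8, -0.1], [0.0, -0.2], [0.1, 0.8]]
17 [[0.6, -0.1], [-0.6, 0.2], [0.1, -0.3], [-0.2, -0.0], [-0.3, 0.2], [0.4, 0.4], [-1.9, 0.1], [0.4, 0.3], [0.1, -0.2], [0.2, 1.0]]
23 [[0.6, -0.1], [-1.4, 0.1], [0.7, 0.1], [-0.2, -0.0], [0.5, 0.6], [1.0, -0.1], [-2.3, -4.4], [nan, nan], [-0.4, 0.0], [0.5, 0.0]]
```

```bash
cat > f2.py <<'E'
import fit;from fit import *
z=lambda l:[tuple((np.array(p,float)+.5)/7-.5+[220,270]) for p in l]
nn=(np.nan,np.nan)
V[23]=dict(tipb=z([(240,43),(520,43)]),tipt=z([(240,80),(520,82)]),leg=z([(70,103),(702,110)]),plate=[nn,nn],fb=z([(395,180)])[0],ft=z([(395,230)])[0])
run(V,False)
for k in(12,17):V[k]=dict(V[k],plate=[nn,nn])
run(V,False)
s=open('fit.py').read().replace("out.append([(t-.02)/.003","out.append([(zs[-1]-.016)/.0001,(t-.02)/.006")
ns={'__name__':'x'};exec(s,ns);ns['run'](V,False)
E
python3 f2.py
```

```text
tip x 0.0187 y 0.0015 fy 0.0003
12 foot gap mm 10.97 +- 0.64 C [-0.0016  0.001  -0.0019  0.0004 -0.0006  0.0011]
17 foot gap mm 7.2 +- 0.76 C [-0.0044 -0.001  -0.003  -0.0002 -0.0002  0.0008]
23 foot gap mm 6.38 +- 0.55 C [ 0.0017  0.0011  0.0011 -0.0014 -0.0007 -0.0017]
tip x 0.0186 y 0.0013 fy 0.0002
12 foot gap mm 10.83 +- 0.68 C [-0.0019  0.0023 -0.0019 -0.001  -0.0006 -0.0015]
17 foot gap mm 7.23 +- 0.79 C [-0.005   0.0008 -0.005  -0.0006 -0.0005 -0.0006]
23 foot gap mm 6.52 +- 0.59 C [ 0.0017  0.001   0.0011 -0.0015 -0.0009 -0.0016]
tip x 0.0188 y 0.0014 fy 0.0002
12 foot gap mm 10.6 +- 0.63 C [-0.002   0.0024 -0.002  -0.0008 -0.0006 -0.0015]
17 foot gap mm 6.97 +- 0.74 C [-0.005   0.0009 -0.0049 -0.0004 -0.0005 -0.0006]
23 foot gap mm 6.01 +- 0.1 C [ 0.0017  0.0007  0.0008 -0.0016 -0.0009 -0.002 ]
```

Call:
apply_moves(
  linear=[
    [0,0,-1],
    [0,0,-1],
    [0.05,0.1,-0.8],
    [0.08,0.9,0],
    [0.08,0.9,0],
    [0.08,0.9,0],
    [0.08,0.9,0],
    [0,0.6,0],
    [0,0.2,0.3],
    [0,0,0.3],
    [0,0,0],
  ],
  yaw=[0,0,0,0.05,0.05,0,0,0,0,0,0],
  claw=[-1,-1,-1,-1,-1,-1,-1,-1,-0.7,-0.7,-0.7],
)

```text
time_s: 28.45
tcp_pos: [0.5203, 0.2587, 0.1305]
ee_rot: [[0.002, -1.0, -0.019], [-1.0, -0.002, 0.001], [-0.001, 0.019, -1.0]]
ft_force: [0.4, -0.4, 0.1]
width: 0.0726
```

```bash
python3 - <<'E'
from h import *
st();env.grab_frame('side');m=env.camera_model('wrist');st()
cv2.imwrite('pics/w24.png',cv2.resize(env.grab_frame('wrist')[:,:,::-1],(768,576)))
p=env.state()['tcp_pos'];tool(np.array([.5135,.2548,.027])-p)
c=lambda a,b,z:J2W([(a,b,z)])[0]
print((proj('wrist',[c(-.0812,.0012,.058),c(-.0612,.0012+.007,.058),c(-.0612,.0012-.007,.058),c(-.1012,.0082,.058)],m)*1.5).round().tolist())
E
```

```text
t 28.45 p [0.5203 0.2587 0.1305] th -89.87 zax [-0.0193  0.0014 -0.9998] w 0.0726 F [ 0.42 -0.42  0.13] T [-0.024 -0.033 -0.002] q [-0.34  0.5  -0.22  1.83  0.12  0.84 -2.19]
t 28.5 p [0.5208 0.2588 0.1309] th -89.89 zax [-0.0187  0.0018 -0.9998] w 0.0725 F [ 0.34  0.12 -0.13] T [ 0.003 -0.047  0.01 ] q [-0.34  0.5  -0.22  1.83  0.12  0.84 -2.19]
tool [0.142 0.185 3.473]
[[387.0, 313.0], [374.0, 273.0], [403.0, 273.0], [372.0, 351.0]]
```

View pics/w24.png

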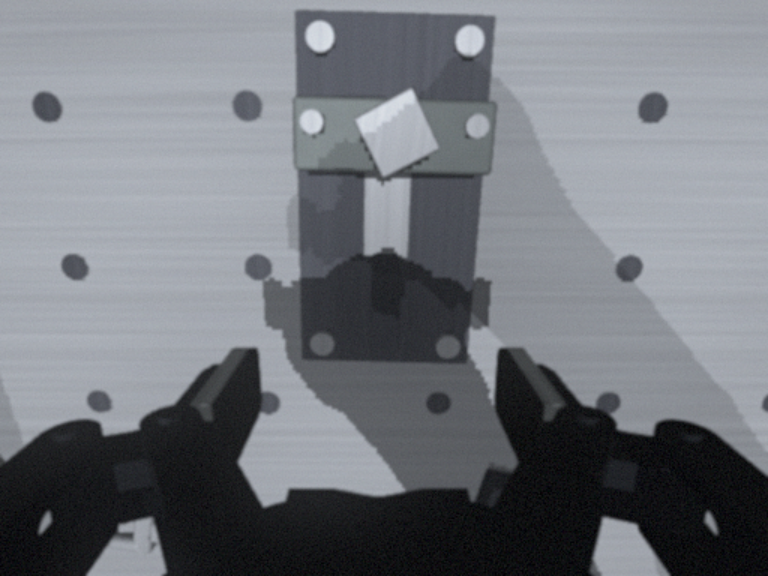

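Call:
apply_moves(
  linear=[
    [0.05,0.05,0.8],
    [0.05,0.06,0.9],
    [0.03,0.06,0.9],
    [0,0,0.75],
    [0,0,0.05],
  ],
  yaw=[0.1,0.1,0.1,0,0],
  claw=[-0.7,-0.7,-0.7,-0.7,-0.7],
)

```text
time_s: 29.05
tcp_pos: [0.5206, 0.2557, 0.0267]
ee_rot: [[-0.023, -1.0, -0.012], [-1.0, 0.023, 0.004], [-0.004, 0.012, -1.0]]
ft_force: [-0.5, -1.0, -0.9]
width: 0.0728
```

```bash
python3 - <<'E'
from h import *
st();cv2.imwrite('pics/w25.png',cv2.resize(env.grab_frame('wrist')[:,:,::-1],(768,576)))
st();p=env.state()['tcp_pos'];tool(np.array([.5135,.2548,.027])-p)
E
```

```text
t 29.05 p [0.5206 0.2557 0.0267] th -91.33 zax [-0.0123  0.0043 -0.9999] w 0.0728 F [-0.52 -1.01 -0.92] T [-0.009 -0.006  0.018] q [-0.37  0.65 -0.18  1.88  0.17  0.64 -2.24]
t 29.1 p [0.5214 0.256  0.0278] th -91.33 zax [-0.0108  0.0051 -0.9999] w 0.0726 F [-0.2   0.41 -0.54] T [ 0.001 -0.039 -0.01 ] q [-0.37  0.64 -0.18  1.88  0.17  0.64 -2.24]
tool [0.046 0.261 0.03 ]
```

View pics/w25.png

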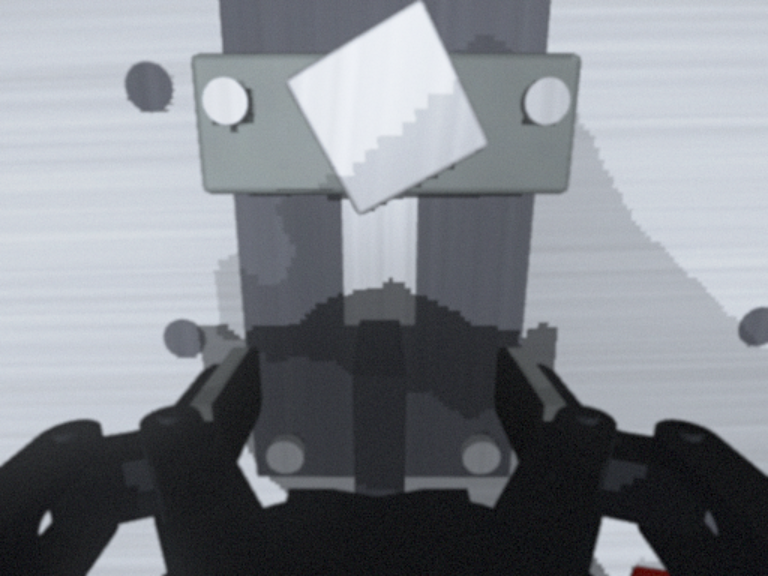

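Call:
apply_moves(
  linear=[
    [0.03,0.26,0.04],
    [0,0.02,0.01],
    [0,0,0.01],
    [0,0,0.01],
    [0,0,0],
    [0,0,0],
    [0,0,0],
  ],
  yaw=[0,0,0,0,0,0,0],
  claw=[-0.3,0.3,1,1,1,1,1],
)

```text
time_s: 29.8
tcp_pos: [0.5151, 0.256, 0.0296]
ee_rot: [[-0.024, -1.0, -0.005], [-1.0, 0.024, 0.008], [-0.007, 0.005, -1.0]]
ft_force: [-0.2, 0.6, -2.9]
width: 0.0129
```

```bash
python3 - <<'E'
from h import *
st();cv2.imwrite('pics/w26.png',cv2.resize(env.grab_frame('wrist')[:,:,::-1],(768,576)))
st()
E
```

```text
t 29.8 p [0.5151 0.256  0.0296] th -91.38 zax [-0.0053  0.0075 -1.    ] w 0.0129 F [-0.24  0.55 -2.89] T [ 0.025 -0.049 -0.015] q [-0.37  0.63 -0.18  1.9   0.17  0.63 -2.25]
t 29.85 p [0.5151 0.256  0.0296] th -91.38 zax [-0.0054  0.0075 -1.    ] w 0.0128 F [ 1.05  0.06 -2.37] T [-0.092 -0.02  -0.032] q [-0.37  0.63 -0.18  1.9   0.17  0.63 -2.25]
```

View pics/w26.png

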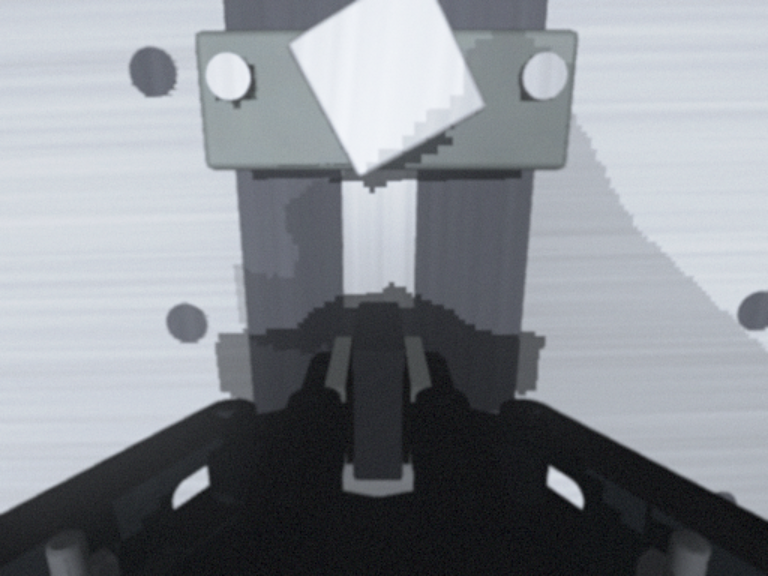

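Call:
apply_moves(
  linear=[
    [0,0.1,0.02],
    [0,0.1,0.01],
  ],
  yaw=[0,0],
  claw=[1,1],
)

```text
time_s: 30.05
tcp_pos: [0.5125, 0.2562, 0.0295]
ee_rot: [[-0.025, -1.0, 0.001], [-1.0, 0.025, 0.009], [-0.009, -0.001, -1.0]]
ft_force: [4.2, -0.5, -4.2]
width: 0.013
```

```bash
python3 - <<'E'
from h import *
st()
E
```

```text
t 30.05 p [0.5125 0.2562 0.0295] th -91.44 zax [ 0.001   0.0093 -1.    ] w 0.013 F [ 4.17 -0.54 -4.22] T [-0.073 -0.527 -0.039] q [-0.38  0.63 -0.18  1.91  0.17  0.61 -2.26]
```

Call:
apply_moves(
  linear=[
    [0,0.4,0.01],
    [0,0.6,0.01],
    [0,0.6,0.0],
    [0,0.6,0],
    [0,0.6,0],
    [0,0.4,0],
  ],
  yaw=[0,0,0,0,0,0],
  claw=[1,1,1,1,1,1],
)

```text
time_s: 30.65
tcp_pos: [0.4151, 0.2588, 0.0291]
ee_rot: [[-0.028, -1.0, 0.005], [-1.0, 0.028, 0.011], [-0.011, -0.005, -1.0]]
ft_force: [-0.0, -0.3, -2.1]
width: 0.0129
```

```bash
python3 - <<'E'
from h import *
st();cv2.imwrite('pics/w27.png',cv2.resize(env.grab_frame('wrist')[:,:,::-1],(768,576)))
E
```

```text
t 30.65 p [0.4151 0.2588 0.0291] th -91.61 zax [ 0.0051  0.0111 -0.9999] w 0.0129 F [-0.03 -0.32 -2.06] T [ 0.016 -0.003  0.047] q [-0.48  0.53 -0.18  2.11  0.17  0.5  -2.38]
```

View pics/w27.png

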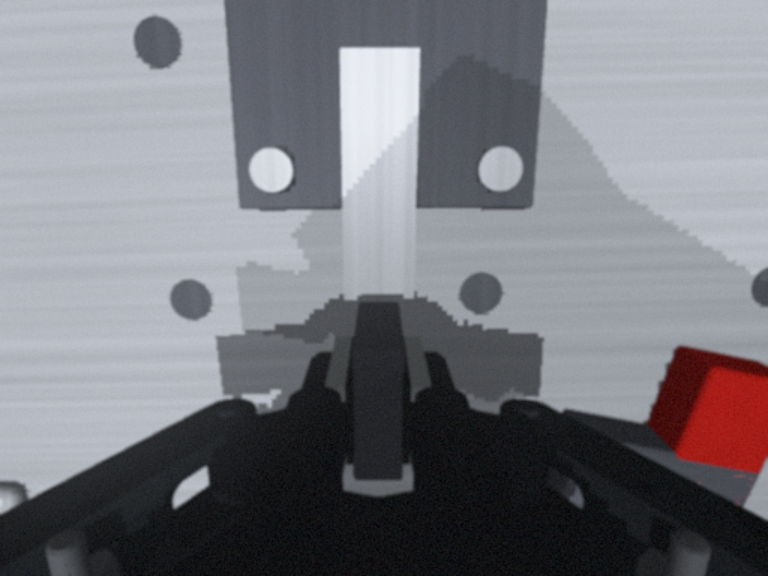

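Call:
apply_moves(
  linear=[
    [0,0,-0.7],
    [0,0,-1],
    [0.1,0,-1],
    [0.3,0,-0.7],
  ],
  yaw=[0,0,0,0],
  claw=[1,1,1,1],
)

```text
time_s: 31.1
tcp_pos: [0.409, 0.2458, 0.131]
ee_rot: [[-0.022, -1.0, -0.005], [-1.0, 0.022, 0.006], [-0.006, 0.005, -1.0]]
ft_force: [0.3, -0.3, -2.6]
width: 0.0132
```

```bash
python3 - <<'E'
from h import *
plan([.50,-.235,.125],-105.6,mx=.029);st()
E
```

```text
t 31.1 p [0.409  0.2458 0.131 ] th -91.27 w 0.0132 F [ 0.27 -0.26 -2.55] rows 17
d [ 0.091  -0.4808 -0.006 ] dth -14.33
[[0.94, -0.2, 0.01], [0.94, -0.21, 0.01], [0.93, -0.23, 0.01], [0.93, -0.24, 0.01], [0.93, -0.25, 0.01], [0.92, -0.27, 0.01], [0.92, -0.28, 0.01], [0.91, -0.29, 0.01], [0.91, -0.31, 0.01], [0.9, -0.32, 0.01], [0.9, -0.33, 0.01], [0.89, -0.35, 0.01], [0.89, -0.36, 0.01], [0.88, -0.37, 0.01], [0.88, -0.39, 0.01], [0.87, -0.4, 0.01], [0.87, -0.41, 0.01]]
[0.21, 0.21, 0.21, 0.21, 0.21, 0.21, 0.21, 0.21, 0.21, 0.21, 0.21, 0.21, 0.21, 0.21, 0.21, 0.21, 0.21]
t 31.1 p [0.409  0.2458 0.131 ] th -91.27 zax [-0.0053  0.0064 -1.    ] w 0.0132 F [ 0.27 -0.26 -2.55] T [-0.019  0.013 -0.042] q [-0.41  0.34 -0.23  2.09  0.1   0.73 -2.3 ]
```

Call:
apply_moves(
  linear=[
    [0.94,-0.2,0],
    [0.94,-0.21,0],
    [0.93,-0.23,0],
    [0.93,-0.24,0],
    [0.93,-0.25,0],
    [0.92,-0.27,0],
    [0.92,-0.28,0],
    [0.91,-0.29,0],
    [0.91,-0.31,0],
    [0.9,-0.32,0],
    [0.9,-0.33,0],
  ],
  yaw=[0.2,0.2,0.2,0.2,0.2,0.2,0.2,0.2,0.2,0.2,0.2],
  claw=[1,1,1,1,1,1,1,1,1,1,1],
)

```text
time_s: 32.2
tcp_pos: [0.4734, -0.0723, 0.1329]
ee_rot: [[-0.173, -0.985, 0.003], [-0.985, 0.173, 0.013], [-0.013, -0.001, -1.0]]
ft_force: [-0.6, 1.4, -2.2]
width: 0.0132
```

```bash
python3 - <<'E'
from h import *
plan([.505,-.24,.11],-105.6,mx=.029);st()
E
```

```text
t 32.2 p [ 0.4734 -0.0723  0.1329] th -99.99 w 0.0132 F [-0.57  1.39 -2.19] rows 6
d [ 0.0316 -0.1677 -0.0229] dth -5.61
[[0.89, -0.33, 0.13], [0.88, -0.35, 0.13], [0.88, -0.36, 0.13], [0.87, -0.38, 0.13], [0.86, -0.39, 0.13], [0.86, -0.41, 0.13]]
[0.23, 0.23, 0.23, 0.23, 0.23, 0.23]
t 32.2 p [ 0.4734 -0.0723  0.1329] th -99.99 zax [ 0.0031  0.0131 -0.9999] w 0.0132 F [-0.57  1.39 -2.19] T [ 0.012 -0.059  0.043] q [ 0.15  0.32 -0.07  2.09  0.01  0.72 -1.67]
```

Call:
apply_moves(
  linear=[
    [0.89,-0.33,0.1],
    [0.88,-0.35,0.1],
    [0.88,-0.36,0.1],
    [0.85,-0.38,0.1],
    [0.8,-0.39,0.1],
    [0.55,-0.3,0.1],
    [0,0,0],
    [0,0,0],
  ],
  yaw=[0.23,0.23,0.23,0.23,0.23,0.1,0,0],
  claw=[1,1,1,1,1,1,1,1],
)

```text
time_s: 33.0
tcp_pos: [0.5049, -0.2391, 0.1114]
ee_rot: [[-0.268, -0.963, 0.002], [-0.963, 0.268, 0.013], [-0.013, 0.002, -1.0]]
ft_force: [-0.5, 0.6, -2.1]
width: 0.0132
```

```bash
python3 - <<'E'
from h import *
env.grab_frame('side');st();m=env.camera_model('wrist');np.save('E28.npy',m['extrinsics'])
cv2.imwrite('pics/w28.png',cv2.resize(env.grab_frame('wrist')[:,:,::-1],(768,576)))
plan([.5143,-.2417,.11],-105.6)
E
```

```text
t 33.05 p [ 0.5049 -0.2391  0.1115] th -105.54 zax [ 0.0017  0.0127 -0.9999] w 0.0133 F [-0.03 -0.12 -2.07] T [-0.083 -0.042  0.019] q [ 0.38  0.47  0.01  1.92 -0.02  0.75 -1.43]
t 33.1 p [ 0.505  -0.2386  0.1116] th -105.5 w 0.0133 F [ 0.07  0.04 -3.35] rows 1
d [ 0.0093 -0.0031 -0.0016] dth -0.1
[[0.02, -0.33, 0.05]]
[0.03]
```

View pics/w28.png

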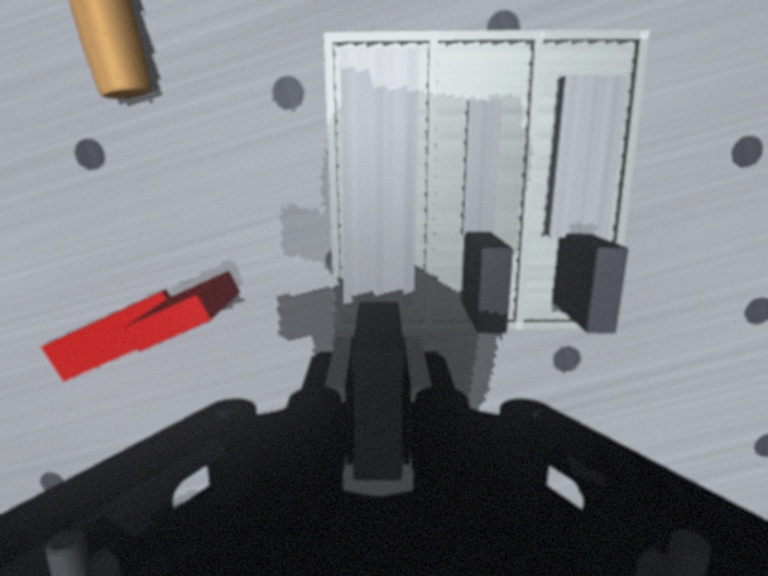

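```bash
python3 - <<'E'
from h import *
m=env.camera_model('wrist');m['extrinsics']=np.load('E28.npy')
q=lambda l:(np.array(l,float)+.5)/1.5-.5
P=unproj('wrist',q([(325,34),(648,33)]),.007,m);print(P)
d=P[0]-P[1];d/=np.linalg.norm(d);x=np.array([d[1],-d[0],0])
print('y dir',d,'cell angle',np.degrees(np.arctan2(x[1],x[0])),'len',np.linalg.norm(P[0]-P[1]))
mid=P.mean(0)-x*.075; cell=mid+d*.05;print('cell',cell,'handle target',cell-x*.04)
tip=unproj('wrist',q([(345,40),(417,40)]),.118-.02+.006,m);print('tip top?',tip)
E
```

```text
[[ 0.62878108 -0.24525683  0.007     ]
 [ 0.58850817 -0.39285789  0.007     ]]
y dir [0.26322735 0.96473383 0.        ] cell angle -15.261648163556693 len 0.15299666345171856
cell [ 0.54945096 -0.25107862  0.007     ] handle target [ 0.5108616  -0.24054952  0.007     ]
tip top? [[ 0.60177322 -0.25520599  0.104     ]
 [ 0.59615995 -0.27520977  0.104     ]]
```

Call:
apply_moves(
  linear=[
    [0.02,-0.3,0.5],
    [0.02,0,0.8],
    [0.01,0,0.8],
    [0,0,0.4],
    [0,0,0],
  ],
  yaw=[0,0,0,0,0],
  claw=[1,1,1,1,1],
)

```text
time_s: 33.6
tcp_pos: [0.5162, -0.2348, 0.0368]
ee_rot: [[-0.258, -0.966, 0.006], [-0.966, 0.258, 0.015], [-0.016, -0.002, -1.0]]
ft_force: [-0.6, -0.5, -2.3]
width: 0.0132
```

```bash
python3 - <<'E'
from h import *
env.grab_frame('side');st();
cv2.imwrite('pics/w29.png',cv2.resize(env.grab_frame('wrist')[:,:,::-1],(768,576)))
plan([.5141,-.2414,.021],-105.5)
E
```

```text
t 33.65 p [ 0.5167 -0.235   0.0376] th -104.93 zax [ 0.0068  0.0145 -0.9999] w 0.0128 F [ 0.21  0.2  -2.58] T [0.023 0.082 0.023] q [ 0.38  0.6  -0.    1.93 -0.03  0.62 -1.43]
t 33.7 p [ 0.5173 -0.2356  0.0384] th -104.96 w 0.0132 F [-0.15  1.08 -2.15] rows 1
d [-0.0032 -0.0058 -0.0174] dth -0.54
[[0.21, 0.05, 0.58]]
[0.14]
```

View pics/w29.png

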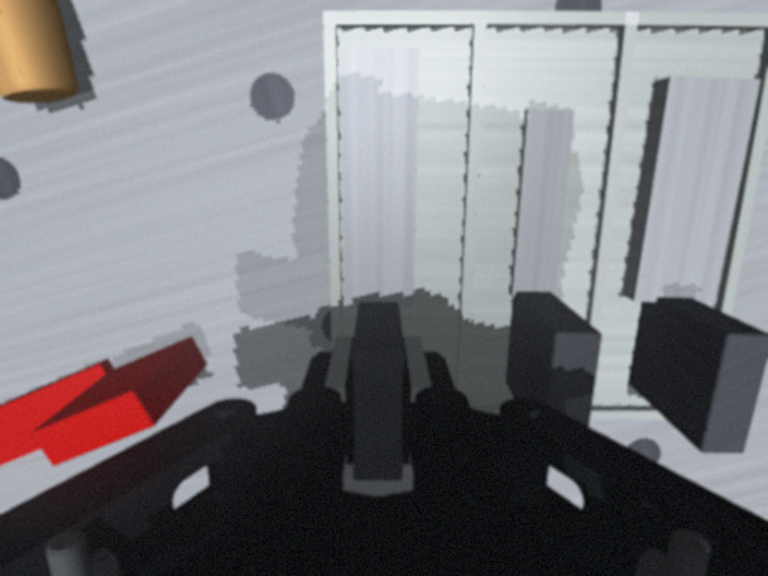

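Call:
apply_moves(
  linear=[
    [0.22,0.04,0.1],
    [0.02,0.02,0.15],
    [0,0,0.1],
    [0,0,0],
  ],
  yaw=[0.12,0,0,0],
  claw=[1,1,1,1],
)

```text
time_s: 34.1
tcp_pos: [0.5155, -0.2438, 0.0304]
ee_rot: [[-0.267, -0.964, 0.014], [-0.964, 0.267, 0.011], [-0.014, -0.01, -1.0]]
ft_force: [-0.7, -0.1, -3.0]
width: 0.0131
```

```bash
python3 - <<'E'
from h import *
env.grab_frame('side');st();
cv2.imwrite('pics/w30.png',cv2.resize(env.grab_frame('wrist')[:,:,::-1],(768,576)))
plan([.5141,-.2414,.021],-105.5)
E
```

```text
t 34.15 p [ 0.5156 -0.2437  0.0305] th -105.5 zax [ 0.0141  0.011  -0.9998] w 0.0128 F [-0.07  0.08 -2.35] T [-0.024  0.079  0.015] q [ 0.39  0.61  0.    1.93 -0.03  0.6  -1.43]
t 34.2 p [ 0.5157 -0.2436  0.0306] th -105.49 w 0.0128 F [-0.08 -0.14 -2.91] rows 1
d [-0.0016  0.0022 -0.0096] dth -0.01
[[-0.06, 0.07, 0.32]]
[0.0]
```

View pics/w30.png

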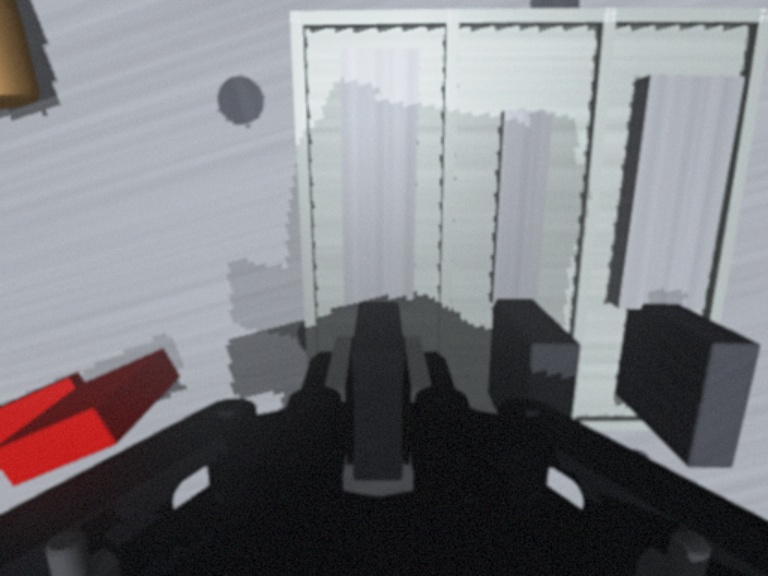

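Call:
apply_moves(
  linear=[
    [-0.04,0.05,0.15],
    [0,0,0.12],
    [0,0,0.06],
  ],
  yaw=[0,0,0],
  claw=[1,1,1],
)

```text
time_s: 34.5
tcp_pos: [0.5156, -0.242, 0.0224]
ee_rot: [[-0.267, -0.964, 0.015], [-0.964, 0.267, 0.011], [-0.014, -0.012, -1.0]]
ft_force: [-4.7, 1.3, 21.2]
width: 0.013
```

```bash
python3 - <<'E'
from h import *
st();env.grab_frame('side');st()
E
```

```text
t 34.5 p [ 0.5156 -0.242   0.0224] th -105.48 zax [ 0.0153  0.0108 -0.9998] w 0.013 F [-4.65  1.34 21.18] T [ 0.164  1.352 -0.014] q [ 0.39  0.62  0.    1.93 -0.03  0.58 -1.43]
t 34.55 p [ 0.5156 -0.2421  0.0224] th -105.48 zax [ 0.0155  0.0106 -0.9998] w 0.0132 F [-2.98  0.17 12.05] T [ 0.391  1.076 -0.06 ] q [ 0.39  0.62  0.    1.93 -0.03  0.58 -1.43]
```

Call:
apply_moves(
  linear=[
    [0,0,0],
    [0,0,0],
    [0,0,0],
  ],
  yaw=[0,0,0],
  claw=[0.4,0.4,0.4],
)

```text
time_s: 34.85
tcp_pos: [0.5169, -0.2424, 0.0234]
ee_rot: [[-0.267, -0.964, 0.018], [-0.964, 0.267, 0.01], [-0.014, -0.015, -1.0]]
ft_force: [0.2, 0.0, -0.7]
width: 0.0255
```

```bash
python3 - <<'E'
from h import *
st();cv2.imwrite('pics/w31.png',cv2.resize(env.grab_frame('wrist')[:,:,::-1],(768,576)))
E
```

```text
t 34.85 p [ 0.5169 -0.2424  0.0234] th -105.47 zax [ 0.0183  0.0096 -0.9998] w 0.0255 F [ 0.23  0.02 -0.75] T [-0.032 -0.013 -0.039] q [ 0.39  0.62  0.    1.93 -0.03  0.58 -1.43]
```

View pics/w31.png

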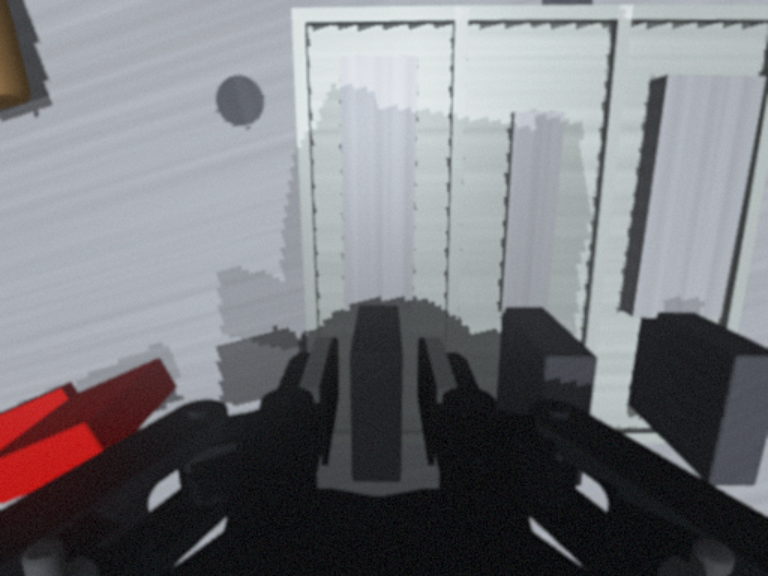

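Released, with clearance on both sides. Next I lift straight up.

Call:
apply_moves(
  linear=[
    [0,0,-0.3],
    [0,0,-0.8],
    [0,0,-1],
    [0,0,-1],
    [0,0,-0.8],
    [0,0,0],
  ],
  yaw=[0,0,0,0,0,0],
  claw=[0.4,0.4,0.4,0.4,0.4,0.4],
)

```text
time_s: 35.5
tcp_pos: [0.5143, -0.2432, 0.1455]
ee_rot: [[-0.266, -0.964, 0.016], [-0.964, 0.267, 0.01], [-0.014, -0.013, -1.0]]
ft_force: [-0.0, -0.4, -0.2]
width: 0.0256
```

```bash
python3 - <<'E'
from h import *
st();cv2.imwrite('pics/w32.png',cv2.resize(env.grab_frame('wrist')[:,:,::-1],(768,576)))
cv2.imwrite('pics/s32.png',cv2.resize(env.grab_frame('side')[:,:,::-1],(768,576)))
E
```

```text
t 35.5 p [ 0.5143 -0.2432  0.1455] th -105.45 zax [ 0.0163  0.0105 -0.9998] w 0.0256 F [-0.04 -0.4  -0.18] T [-0.022 -0.007  0.041] q [ 0.39  0.43  0.01  1.89 -0.03  0.81 -1.43]
```

View pics/w32.png

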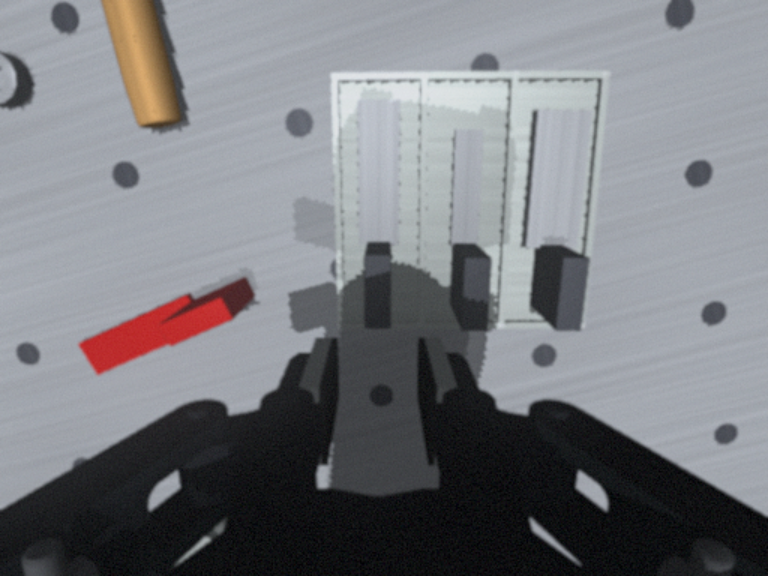

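View pics/s32.png

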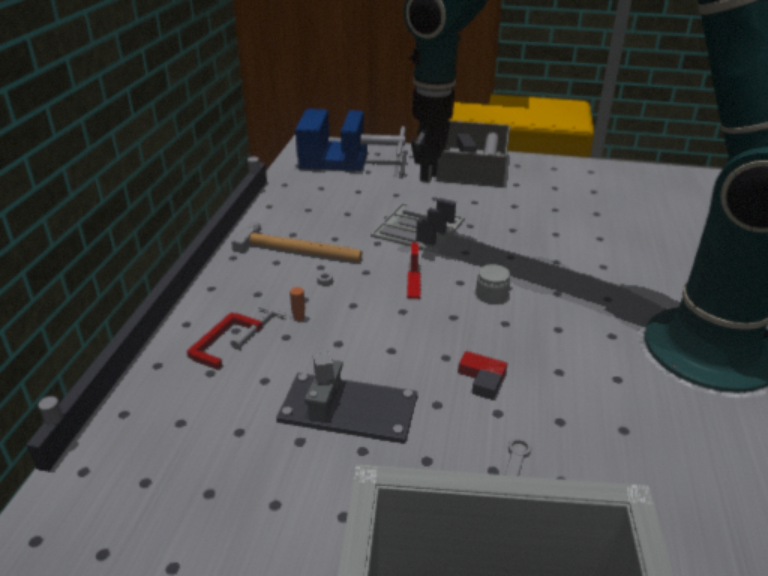

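```bash
python3 - <<'E'
from h import *
plan([.655,.24,.13],-91,mx=.029)
E
```

```text
t 35.6 p [ 0.5125 -0.2423  0.1424] th -105.45 w 0.026 F [-0.3   0.68 -1.02] rows 18
d [ 0.1425  0.4823 -0.0124] dth 14.45
[[-0.93, -0.02, 0.02], [-0.93, -0.03, 0.02], [-0.93, -0.04, 0.02], [-0.93, -0.06, 0.02], [-0.93, -0.07, 0.02], [-0.93, -0.08, 0.02], [-0.93, -0.09, 0.02], [-0.93, -0.11, 0.02], [-0.92, -0.12, 0.02], [-0.92, -0.13, 0.02], [-0.92, -0.15, 0.02], [-0.92, -0.16, 0.02], [-0.92, -0.17, 0.02], [-0.91, -0.18, 0.02], [-0.91, -0.2, 0.02], [-0.91, -0.21, 0.02], [-0.9, -0.22, 0.02], [-0.9, -0.24, 0.02]]
[-0.2, -0.2, -0.2, -0.2, -0.2, -0.2, -0.2, -0.2, -0.2, -0.2, -0.2, -0.2, -0.2, -0.2, -0.2, -0.2, -0.2, -0.2]
```

Call:
apply_moves(
  linear=[
    [-0.93,-0.02,0],
    [-0.93,-0.03,0],
    [-0.93,-0.04,0],
    [-0.93,-0.06,0],
    [-0.93,-0.07,0],
    [-0.93,-0.08,0],
    [-0.93,-0.1,0],
    [-0.93,-0.11,0],
    [-0.92,-0.12,0],
    [-0.92,-0.13,0],
    [-0.92,-0.15,0],
    [-0.92,-0.16,0],
  ],
  yaw=[-0.2,-0.2,-0.2,-0.2,-0.2,-0.2,-0.2,-0.2,-0.2,-0.2,-0.2,-0.2],
  claw=[0.4,0.4,0.4,0.4,0.4,0,-1,-1,-1,-1,-1,-1],
)

```text
time_s: 36.8
tcp_pos: [0.5982, 0.0864, 0.1274]
ee_rot: [[-0.106, -0.994, -0.023], [-0.994, 0.105, 0.012], [-0.01, 0.024, -1.0]]
ft_force: [1.4, -0.2, 0.3]
width: 0.0854
```

```bash
python3 - <<'E'
from h import *
plan([.66,.244,.12],-91,mx=.029);st()
E
```

```text
t 36.8 p [0.5982 0.0864 0.1274] th -96.07 w 0.0854 F [ 1.45 -0.2   0.28] rows 6
d [ 0.0618  0.1576 -0.0074] dth 5.07
[[-0.91, -0.25, 0.04], [-0.9, -0.26, 0.04], [-0.9, -0.28, 0.04], [-0.9, -0.29, 0.04], [-0.89, -0.3, 0.04], [-0.89, -0.31, 0.04]]
[-0.21, -0.21, -0.21, -0.21, -0.21, -0.21]
t 36.8 p [0.5982 0.0864 0.1274] th -96.07 zax [-0.0226  0.0122 -0.9997] w 0.0854 F [ 1.45 -0.2   0.28] T [ 0.022 -0.077  0.004] q [-0.12  0.53 -0.09  1.78  0.04  0.86 -1.9 ]
```

Call:
apply_moves(
  linear=[
    [-0.9,-0.35,0],
    [-0.9,-0.35,0],
    [-0.9,-0.35,0],
    [-0.9,-0.35,0],
    [-0.9,-0.3,0],
    [-0.6,-0.3,0],
    [-0.1,0,0.7],
    [0,0,0.9],
    [0,0,0.8],
    [0,0,0],
    [0,0,0],
  ],
  yaw=[-0.2,-0.2,-0.2,-0.2,-0.2,-0.2,0,0,0,0,0],
  claw=[-1,-1,-1,-1,-1,-1,-1,-1,-1,-1,-1],
)

```text
time_s: 37.9
tcp_pos: [0.6558, 0.2502, 0.0314]
ee_rot: [[-0.009, -0.999, -0.054], [-1.0, 0.008, 0.007], [-0.006, 0.054, -0.999]]
ft_force: [1.5, 0.5, -0.2]
width: 0.0853
```

```bash
python3 - <<'E'
from h import *
st()
m=env.camera_model('wrist');print(proj('wrist',J2W([(.009,0,.0165),(.016,0,.04),(.02,0,.016),(.06,.05,.01)]),m).round(0).tolist())
view(33,(190,340),(160,360));st()
f=np.load('v33.npz')['f'][270:330,200:310,::-1].astype(float)
f=cv2.GaussianBlur(f,(0,0),.7)
g=np.clip((f-25)/(75-25)*255,0,255).astype(np.uint8)
cv2.imwrite('pics/z33.png',cv2.resize(g,None,fx=7,fy=7,interpolation=cv2.INTER_CUBIC))
E
```

```text
t 37.9 p [0.6558 0.2502 0.0314] th -90.5 zax [-0.0536  0.0067 -0.9985] w 0.0853 F [ 1.47  0.51 -0.19] T [-0.009 -0.051  0.046] q [-0.33  0.8  -0.11  1.52  0.07  0.86 -2.03]
[[251.0, 312.0], [251.0, 332.0], [251.0, 296.0], [162.0, 227.0]]
t 38.0 p [0.6561 0.25   0.0322] th -90.52 zax [-0.0527  0.0069 -0.9986] w 0.0853 F [ 0.1   0.2  -0.14] T [ 0.023 -0.052 -0.011] q [-0.32  0.8  -0.11  1.52  0.07  0.86 -2.03]
```

View pics/w33.png

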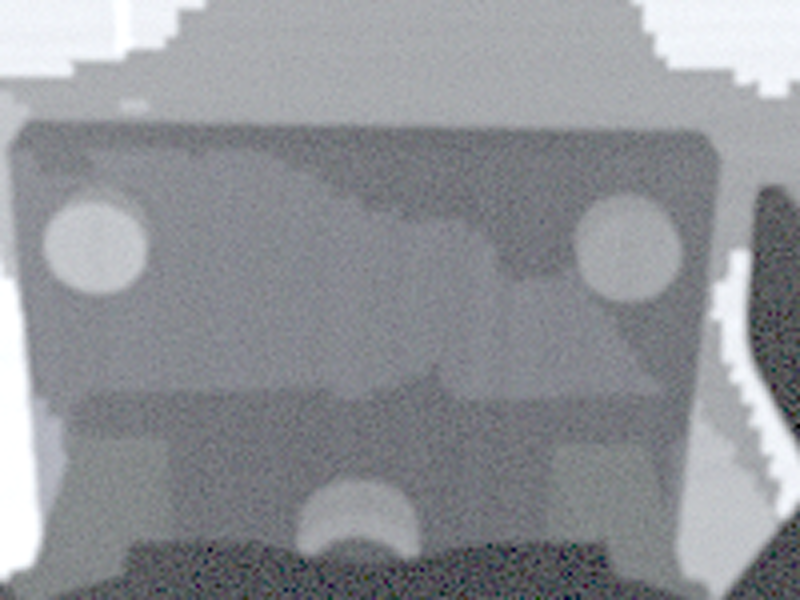

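View pics/z33.png

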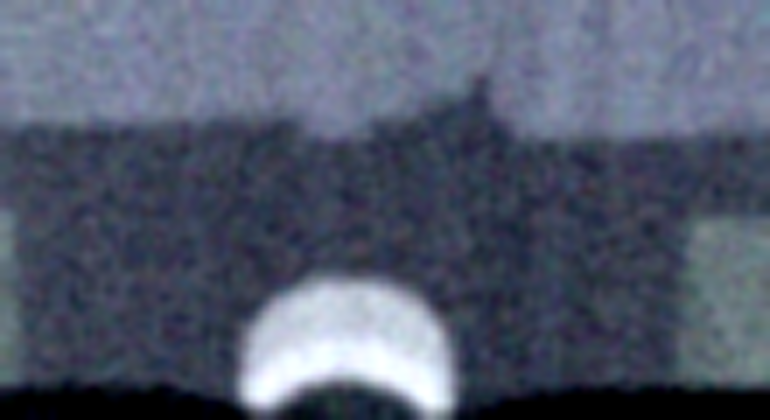

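```bash
cat > f3.py <<'E'
import fit;from fit import *
nn=(np.nan,np.nan)
z=lambda l:[tuple((np.array(p,float)+.5)/7-.5+[200,270]) for p in l]
w=lambda l:[tuple((np.array(p,float)+.5)/4-.5+[160,190]) for p in l]
for pl in([nn,nn],w([(14,149),(719,158)])):
    v=dict(tipb=[nn]*2,tipt=[nn]*2,leg=[w([(168,438)])[0],z([(685,214)])[0]],plate=pl,fb=z([(345,275)])[0],ft=z([(345,335)])[0])
    run({33:v})
exec(open('f2.py').read().split("run(V,False)")[0].split('nn=(')[0].replace('import fit;from fit import *',''))
z2=lambda l:[tuple((np.array(p,float)+.5)/7-.5+[220,270]) for p in l]
V[23]=dict(tipb=z2([(240,43),(520,43)]),tipt=z2([(240,80),(520,82)]),leg=z2([(70,103),(702,110)]),plate=[nn,nn],fb=z2([(395,180)])[0],ft=z2([(395,230)])[0])
V[33]=v;run(V,False)
E
python3 f3.py
```

```text
tip x 0.02 y 0.0 fy 0.0002
33 foot gap mm 4.66 +- 0.72 C [-0.0021  0.0016 -0.0001 -0.     -0.0004  0.0001]
33 [[nan, nan], [nan, nan], [nan, nan], [nan, nan], [-0.2, -0.1], [-0.1, 0.1], [nan, nan], [nan, nan], [0.1, 0.1], [-0.1, -0.3]]
tip x 0.02 y 0.0 fy 0.0003
33 foot gap mm 4.8 +- 0.66 C [-0.0018 -0.0012  0.0024  0.0008 -0.      0.0021]
33 [[nan, nan], [nan, nan], [nan, nan], [nan, nan], [0.5, -0.2], [-0.3, 0.2], [-1.3, -0.2], [0.1, 0.2], [0.1, 0.1], [-0.0, -0.3]]
tip x 0.0187 y 0.0015 fy 0.0003
12 foot gap mm 10.98 +- 0.64 C [-0.0019  0.001  -0.002   0.0004 -0.0005  0.0011]
17 foot gap mm 7.21 +- 0.76 C [-0.0046 -0.0011 -0.0031 -0.0002 -0.0002  0.0008]
23 foot gap mm 6.38 +- 0.55 C [ 0.0016  0.0011  0.0011 -0.0014 -0.0007 -0.0017]
33 foot gap mm 4.81 +- 0.65 C [-0.0019 -0.0013  0.0022  0.0008 -0.      0.0022]
```

Call:
apply_moves(
  linear=[
    [0,0,-0.8],
    [0,0,-1],
    [0,0,-1],
    [0,0,-1],
    [0,0,-0.5],
    [0,0,0],
    [0,0,0],
  ],
  yaw=[0,0,0,0,0,0,0],
  claw=[-1,-1,-1,-1,-1,-1,-1],
)

```text
time_s: 38.7
tcp_pos: [0.6657, 0.2483, 0.173]
ee_rot: [[-0.011, -0.999, -0.044], [-1.0, 0.011, 0.01], [-0.009, 0.044, -0.999]]
ft_force: [-0.0, 0.6, -0.7]
width: 0.0854
```

```bash
python3 - <<'E'
from h import *
cv2.imwrite('pics/t34.png',cv2.resize(env.grab_frame('top')[:,:,::-1],(768,576)))
st();print(env.sign_off())
E
```

```text
t 38.75 p [0.6657 0.2483 0.1727] th -90.65 zax [-0.0442  0.0098 -0.999 ] w 0.0852 F [ 0.25 -0.23  0.28] T [ 0.035 -0.084  0.009] q [-0.31  0.65 -0.12  1.44  0.05  1.09 -2.02]
the job is handed in; nothing more can be done
None
```

View pics/t34.png

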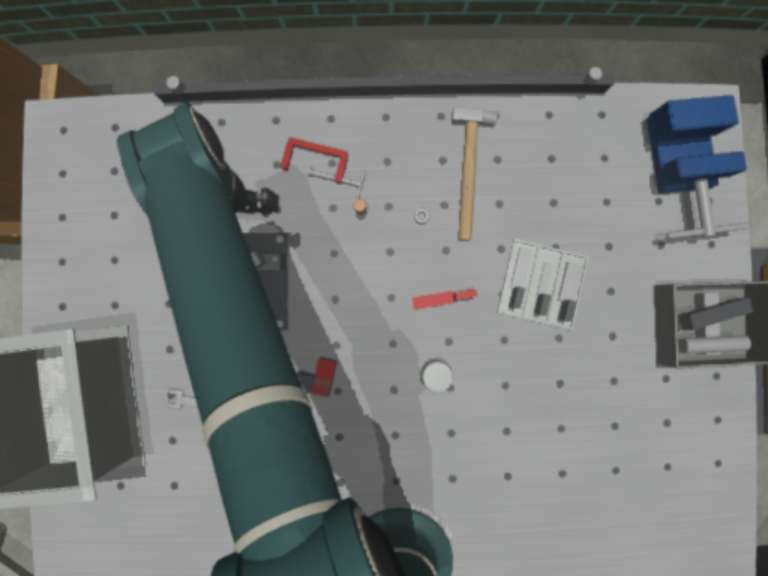

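The job is done and handed in at 38.8 s. I laid the blade under the foot and let go, turned the screw clockwise about 172° (lowering the foot 5.7 mm), and let go of the screw. I then pulled the gauge out and laid it flat in the tray's empty +y cell.

**Setting:** The blade dragged with about 4 N when I first pulled. Afterwards the wrist camera put the gap at 4.8 ± 0.7 mm, so the spring was pressed in about 1.2 mm; working from the turned angle gives 0.7–0.9 mm. Both are under 2 mm. With the blade in, the same measurement read 6.4 mm where the blade is 6 mm, so it carries about 0.4 mm of error.

**Other checks:**
- The last pictures show the gauge flat and in line with its cell.
- The other gauges and the bystanders in view have not moved. In the last top picture the arm hid most of the wrench and part of the jig.
- The robot is touching nothing.

**Not clean:** The tool slowly leaned over during the unloaded moves, by up to about 8°. I straightened it by pushing sideways, up to about 22 N, while it gripped the screw head.

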